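Row up specimen carriers in a tilting fence tray and lock them with a keeper

ROBOT

A 6-joint arm with a two-finger parallel gripper is mounted at the origin on a cart in front of the work surface, level with it; the furniture and walls round the work are solid. World frame = base frame: x ahead of the robot, y to its left, z up, the work surface at z = 0. Lengths are in m, angles in rad, forces in N, time in s.
With the tool pointing down it reaches from about 0.35 to 0.85 m from the base axis. Payload 8.1 kg.
Tool frame: the origin (TCP) lies on the centre line of the jaws, within the pads' length; the fingertips stand robot.tip_reach ahead of it and the grasp point (between the pads) lies 5 mm behind it (robot.tip_reach is the distance from the TCP to the fingertips, in m); z points along the fingers, y is the direction in which the jaws open and shut (so a half turn about z gives the same grasp; the last joint's range is limited). The gripper opens to 93 mm and grips with 3 to 60 N. Pads are 15 mm wide; open, the fingers measure 128 mm over their backs; the gripper's body (75 mm by 188 mm) begins 65 mm behind the grasp point.
Start: joints at [1.226, 0.13, 1.488, -0, 1.523, -0.085], TCP at [0.154, 0.58, 0.233] pointing down, gripper open.
Joint ranges: [-2.96, 2.96], [-0.89, 2.26], [0.02, 2.5], [-1.34, 4.48], [0, 2.73], [-2.66, 2.66]. Speed limits (rad/s): [2.39, 2.39, 2.79, 3.14, 3.14, 3.14].

INTERFACE

Orientations are given as a rotation vector (axis times angle).
In Python, from plant import sensors, read_camera, robot gives the robot as it stands.
- The arm moves only by the tool play_rows, never from a script. Its argument "series" is a list that holds one entry, the list of rows, each a list of 5 numbers: the closure, from -1 (fully open) to 1 (shut), then the shift along the world's x, y, z in m, then the turn about the world's z in rad. A call has 1 to 8 rows; each row is the pose to reach, as a shift and turn from the pose commanded when the call began; what a row does not reach only later rows make up. A row lasts 1/10 s, in which the tool goes at most 50 mm and 8.59 degrees, less where a joint would pass 70% of its speed; a pose out of reach is approached as far as the arm can. A call with a gripper value outside its range is refused whole. The fingers move at their own pace and stop on an object; "force" is the grip in N (left out, the last holds). Time passes only in rows, so rows that repeat a pose let the fingers close. It gives the time, the measured TCP pose, the force and the opening at its end, in the units of the state.
- sensors.read_state(): the state, without advancing time (a new reading comes with each control period).
- read_camera(name): name is "scene" or "top" or "wrist"; returns a dict with "color" (400x640x3 uint8, red, green, blue), "range_z" (400x640 float32, m along the optical axis (not along the pixel's ray), 0 where there is no reading), "intrinsics" (3x3 intrinsics, pixels), "rvec" (rotation vector, rad) and "tvec" (3), from world to camera coordinates, as OpenCV has them. Camera axes: x right, y down, z forward; pixel columns grow to the right and rows downward; lengths in m; the calibration is good to about 2 mm. The wrist camera is an equidistant fisheye: a pixel r from the principal point sees the ray r / f radians off the axis. A picture is of the moment at which its call begins.
- robot.close_job(): hands the job in, once; it reports no verdict.
The state is a dict: "t": time; "q": joint angles; "dq": joint speeds; "joint_torque": joint torques, N m; "tool_pos": TCP position; "orientation": TCP orientation; "force": force on the tool from outside, world axes, zero at the start; "wrist_torque": the same for the moment, N m; "opening": finger opening in m.
Only numpy, scipy, OpenCV 4.12 (cv2) and the standard library are available. Lean on these libraries where they do the work, as an engineer would, in place of code of your own. Each camera call takes 0.05 s, during which the arm holds its last target.

TASK

The keeper plate stands in the grooves of the fence tray: lift it out and park it upright in its stand. Load every specimen carrier standing on the bench onto the open floor of the fence tray, side by side with their long sides pointing at the fence, then lift the tray by its handle until they all slide under the lip and lie square against the fence in one single row (gaps between neighbours are fine), and lower the tray gently until it is level again. Then stand the keeper plate upright and fully down in the two wall grooves again, in front of the row, so that the row is locked in, and leave the other things on the bench where they are.

Things in the scene. Friction and masses are not known exactly. Their poses are not given: they have to be found in the camera images.
- fence (a point): middle of the fence's foot on the floor of the tilting tray (floor 22 mm above the bench when level). Frame moves with the tray: x into the fence, y along it, z up. Slippery floor from x = -160 mm (front wall) to 0 (fence), y from -88 to 88 mm. A lip on the fence overhangs the floor by 10 mm, 24 to 28 mm up. Walls stand 20 mm over the floor: sides 12 mm thick, front 6 mm
- tray_handle (a point): middle of the tray's lifting handle: a round steel bar, 12 mm thick, about 110 mm long, parallel to the fence on the opposite side; at (-205, 0, 45) mm in the frame of point fence, 33 mm clear of the front wall, 67 mm above the bench when level. Axes as point fence
- fence_tray (a joint): tilt of the tray about its hinge along the fence's foot (the line x = 0, z = 0 of point fence), rad: 0 level (lower stop), grows as the handle is lifted, at most 0.75. The tray (0.5 kg) falls back if let go. Carriers slide to the fence at about 0.2 to 0.3 rad
- keeper_seat (a point): where the middle of the keeper's underside belongs: on the tray's floor, 70 mm before the fence, midway between the two grooves. Axes as point fence. The grooves are upright, one in each side wall, 15 mm wide along x, open at the top, 20 mm deep down to the floor; their closed outer ends lie 192 mm apart along y
- keeper: keeper plate of bright steel, 10 mm thick (own x), 187 mm long (own y), 36 mm high, with a grip tab in the middle, 70 mm long, 10 mm thick, its top 70 mm above the underside; 0.25 kg; origin at the middle of its underside, z up. At the start it stands seated in the tray's grooves; either face may look to the row
- keeper_stand: grey stand of the keeper, fixed to the bench: base plate 50 x 170 x 8 mm with two pairs of black cheeks (18 mm above the base plate, 56 to 80 mm from the middle) that hold the keeper upright in a gap 14 mm wide, empty at the start; origin under its middle, own y along the keeper
- carrier_1: specimen carrier: aluminium block 60 mm long (own x), 30 mm wide (own y), 18 mm high, with an upright black grip fin on its middle, 12 mm thick (along x), 28 mm wide (along y), its top 54 mm above the underside; about 0.13 kg; all carriers are alike; some may be absent; origin at the middle of its underside, z up
- carrier_2: specimen carrier: aluminium block 60 mm long (own x), 30 mm wide (own y), 18 mm high, with an upright black grip fin on its middle, 12 mm thick (along x), 28 mm wide (along y), its top 54 mm above the underside; about 0.13 kg; all carriers are alike; some may be absent; origin at the middle of its underside, z up
- carrier_3: specimen carrier: aluminium block 60 mm long (own x), 30 mm wide (own y), 18 mm high, with an upright black grip fin on its middle, 12 mm thick (along x), 28 mm wide (along y), its top 54 mm above the underside; about 0.13 kg; all carriers are alike; some may be absent; origin at the middle of its underside, z up
- carrier_4: specimen carrier: aluminium block 60 mm long (own x), 30 mm wide (own y), 18 mm high, with an upright black grip fin on its middle, 12 mm thick (along x), 28 mm wide (along y), its top 54 mm above the underside; about 0.13 kg; all carriers are alike; some may be absent; origin at the middle of its underside, z up
- felt_tin: bystander: round tin with green lid, 66 mm across, 30 mm high; origin under its middle
- weight_1: bystander: brass weight 36 mm across, 40 mm high; origin under its middle
Not all that is in view belongs to the job. What is shaped like the carrier_3 but purple is not meant.

How it is judged:
On the way, in this order (a step that is already met when the one before it is completed fails the run):
1. the keeper stands upright in its stand, let go (horizontal distance between keeper and keeper_stand below 0.02 m and z of keeper in the frame of keeper_stand between 0.003 and 0.013 m and angle between the z axis of keeper and the z axis of keeper_stand, either way round below 0.3 rad and angle between the y axis of keeper and the y axis of keeper_stand, either way round below 0.12 rad and contact force between the fingers and keeper below 0.2 N), for 0.2 s.
2. all carriers lie on the floor of the level tray, let go (value of joint fence_tray below 0.05 rad and x of carrier_1 in the frame of fence between -0.16 and 0 m and y of carrier_1 in the frame of fence between -0.09 and 0.09 m and z of carrier_1 in the frame of fence between -0.005 and 0.006 m and x of carrier_2 in the frame of fence between -0.16 and 0 m and y of carrier_2 in the frame of fence between -0.09 and 0.09 m and z of carrier_2 in the frame of fence between -0.005 and 0.006 m and x of carrier_3 in the frame of fence between -0.16 and 0 m and y of carrier_3 in the frame of fence between -0.09 and 0.09 m and z of carrier_3 in the frame of fence between -0.005 and 0.006 m and x of carrier_4 in the frame of fence between -0.16 and 0 m and y of carrier_4 in the frame of fence between -0.09 and 0.09 m and z of carrier_4 in the frame of fence between -0.005 and 0.006 m and contact force between the fingers and carrier_1 below 0.2 N and contact force between the fingers and carrier_2 below 0.2 N and contact force between the fingers and carrier_3 below 0.2 N and contact force between the fingers and carrier_4 below 0.2 N), for 0.2 s.
3. the tray is tilted up by more than 0.25 rad and all carriers lie against the fence in one row (value of joint fence_tray above 0.25 rad and x of carrier_1 in the frame of fence between -0.036 and -0.026 m and y of carrier_1 in the frame of fence between -0.09 and 0.09 m and z of carrier_1 in the frame of fence between -0.004 and 0.004 m and angle between the x axis of each of carrier_1, carrier_2, carrier_3, carrier_4 and the x axis of fence, either way round below 0.15 rad and x of carrier_2 in the frame of fence between -0.036 and -0.026 m and y of carrier_2 in the frame of fence between -0.09 and 0.09 m and z of carrier_2 in the frame of fence between -0.004 and 0.004 m and x of carrier_3 in the frame of fence between -0.036 and -0.026 m and y of carrier_3 in the frame of fence between -0.09 and 0.09 m and z of carrier_3 in the frame of fence between -0.004 and 0.004 m and x of carrier_4 in the frame of fence between -0.036 and -0.026 m and y of carrier_4 in the frame of fence between -0.09 and 0.09 m and z of carrier_4 in the frame of fence between -0.004 and 0.004 m), for 0.2 s.
4. the tray is level again with all carriers in the row (value of joint fence_tray below 0.04 rad and x of carrier_1 in the frame of fence between -0.038 and -0.026 m and y of carrier_1 in the frame of fence between -0.09 and 0.09 m and z of carrier_1 in the frame of fence between -0.004 and 0.004 m and angle between the x axis of each of carrier_1, carrier_2, carrier_3, carrier_4 and the x axis of fence, either way round below 0.15 rad and x of carrier_2 in the frame of fence between -0.038 and -0.026 m and y of carrier_2 in the frame of fence between -0.09 and 0.09 m and z of carrier_2 in the frame of fence between -0.004 and 0.004 m and x of carrier_3 in the frame of fence between -0.038 and -0.026 m and y of carrier_3 in the frame of fence between -0.09 and 0.09 m and z of carrier_3 in the frame of fence between -0.004 and 0.004 m and x of carrier_4 in the frame of fence between -0.038 and -0.026 m and y of carrier_4 in the frame of fence between -0.09 and 0.09 m and z of carrier_4 in the frame of fence between -0.004 and 0.004 m), for 0.2 s.
At the end, for the whole second after the job is handed in: the tray is level (under 0.03 rad); every carrier lies flat on the floor in one row with its end at most 10 mm from the fence, within 0.15 rad of square to it; the keeper stands upright in both grooves in front of the row, fully down on the floor (within 4 mm); all at rest (value of joint fence_tray below 0.03 rad and x of carrier_1 in the frame of fence between -0.04 and -0.026 m and y of carrier_1 in the frame of fence between -0.09 and 0.09 m and z of carrier_1 in the frame of fence between -0.004 and 0.004 m and angle between the x axis of each of carrier_1, carrier_2, carrier_3, carrier_4 and the x axis of fence, either way round below 0.15 rad and x of carrier_2 in the frame of fence between -0.04 and -0.026 m and y of carrier_2 in the frame of fence between -0.09 and 0.09 m and z of carrier_2 in the frame of fence between -0.004 and 0.004 m and x of carrier_3 in the frame of fence between -0.04 and -0.026 m and y of carrier_3 in the frame of fence between -0.09 and 0.09 m and z of carrier_3 in the frame of fence between -0.004 and 0.004 m and x of carrier_4 in the frame of fence between -0.04 and -0.026 m and y of carrier_4 in the frame of fence between -0.09 and 0.09 m and z of carrier_4 in the frame of fence between -0.004 and 0.004 m and horizontal distance between keeper and keeper_seat below 0.007 m and x of keeper in the frame of keeper_seat between -0.0045 and 0.0045 m and z of keeper in the frame of keeper_seat between -0.004 and 0.004 m and angle between the z axis of keeper and the z axis of keeper_seat, either way round below 0.25 rad and angle between the y axis of keeper and the y axis of keeper_seat, either way round below 0.06 rad and linear speed of each of keeper, carrier_1, carrier_2, carrier_3, carrier_4 below 0.02 m/s); the robot touches nothing.
It fails at once if the tray is dropped (falls faster than 2.5 rad/s) (velocity of joint fence_tray below -2.5 rad/s).
It fails at once if a bystander (tin, brass weight) is shifted by more than 40 mm (distance of any of felt_tin, weight_1 from where it was at the start of the episode above 0.04 m).
Of carrier_1, carrier_2, carrier_3, carrier_4 only 3 to 4 are there at a start; the rules pass over those that are not, and their reading is None.
At some moment in a run one of carrier_1, carrier_2, carrier_3, carrier_4 may be knocked a few centimetres aside while the robot is not near it.
It also fails if it takes over 210 s, if anything falls off the work surface, if the arm or the gripper's body presses on something with over 40 N, if the wrist force passes 120 N, or if a joint passes its speed limit or range.

## Working session

There is one attempt and no reset: what is moved stays moved. The work goes in short steps, Python scripts to look and compute and a tool call to move; the robot and the scene stay as the last step left them, time stands still between calls to the robot, and variables do not carry over. Pictures are saved under pics/ and viewed, and the job is handed in when it is done.

Besides the shell and the picture viewer there is one more tool, called after "Request:" by a JSON object that holds its "op" and its "data", one argument or row to a line. play_rows: Moves the arm, as the interface text tells. Its arguments: {"type":"object","properties":{"series":{"type":"array","items":{"type":"array","items":{"type":"array","items":{"type":"number"}}}},"force":{"type":"number"}},"required":["series"]}

```bash
ls; mkdir -p pics; python3 - <<'E'
from plant import sensors, read_camera, robot
import cv2
print(sensors.read_state()); print(robot.tip_reach)
for n in ("scene","top","wrist"):
    c=read_camera(n); cv2.imwrite(f"pics/{n}0.png",c["color"][:,:,::-1]); print(n,c["intrinsics"],c["rvec"],c["tvec"],c["range_z"].max())
E
```

```text
pics
{'t': 0.0, 'q': array([ 1.22562050e+00,  1.31147014e-01,  1.48925603e+00, -2.39933312e-05,
        1.52299519e+00, -8.54315386e-02]), 'dq': array([-8.71210121e-05, -4.08003794e-04, -6.37848269e-06, -9.32226690e-04,
       -2.18282382e-04, -3.92850240e-04]), 'joint_torque': array([-1.25629725e-05, -5.59837639e+01, -4.91770685e+01,  7.69314333e-02,
        3.49753769e-02, -1.75662412e-04]), 'tool_pos': array([0.15392383, 0.57936762, 0.23160865]), 'orientation': array([-4.06810488e-01, -3.11477534e+00,  2.77842264e-03]), 'force': array([ 0.32298216, -0.06882403, -0.03154174]), 'wrist_torque': array([ 0.01784163, -0.0164768 ,  0.00881727]), 'opening': 0.09317070063828609}
0.014
scene [[383.74435186   0.         318.24748067]
 [  0.         383.74435186 194.7553087 ]
 [  0.           0.           1.        ]] [ 2.04921994 -0.72037568  0.39793188] [-0.52616302  0.13198286  0.83950829] 2.9772131
top [[477.15926843   0.         321.26700943]
 [  0.         477.15926843 208.1393286 ]
 [  0.           0.           1.        ]] [ 2.16966535 -2.10986041  0.18704439] [-0.22883175  0.45893029  1.23492449] 2.1742084
wrist [[309.70691629   0.         321.70373861]
 [  0.         309.70691629 202.50299029]
 [  0.           0.           1.        ]] [-2.31702946 -1.78200865 -0.23249932] [-0.59947747 -0.0303892   0.39019594] 1.3950211
```

View pics/scene0.png

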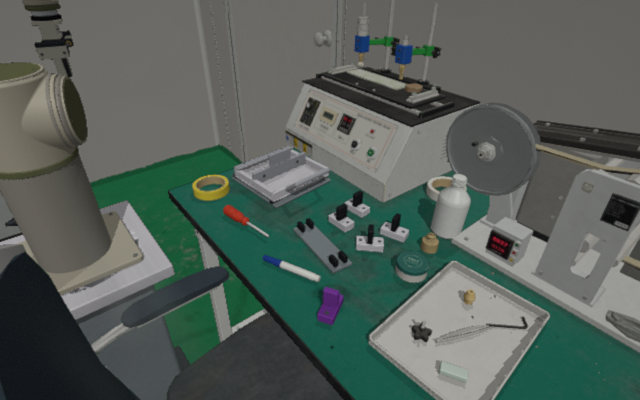

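View pics/top0.png

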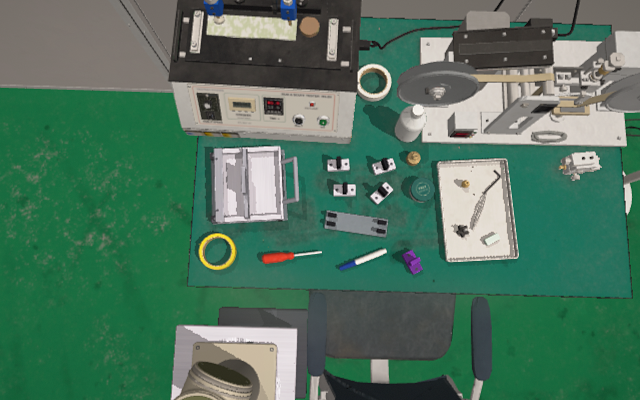

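View pics/wrist0.png

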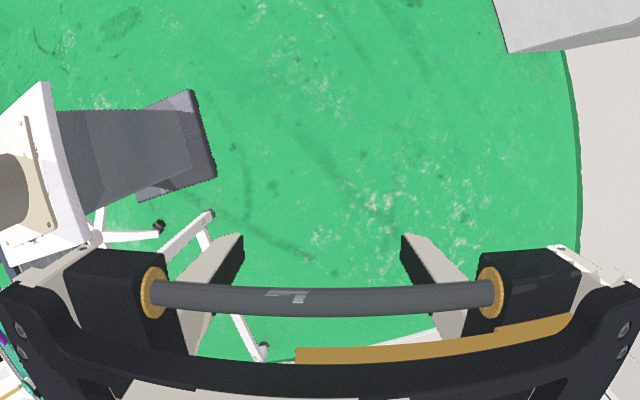

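Top view: the candidates for carriers are the four white blocks with black fins at (338,164), (383,165), (344,189) and (380,193). The purple look-alike at (412,262) is excluded. The tray is at (250,184) with its fence on the left and handle on the right at (290,180), and the keeper shows at about (248,183). The stand is at (356,222), the tin at (420,189) and the brass weight at (414,158).

```bash
cat > h.py <<'E'
import numpy as np, cv2
from plant import sensors, read_camera, robot
def cam(n):
    c=read_camera(n); c["R"]=cv2.Rodrigues(np.array(c["rvec"],float))[0]; c["t"]=np.array(c["tvec"],float).reshape(3); c["n"]=n
    c["C"]=-c["R"].T@c["t"]; return c
def rays(c,uv):
    uv=np.atleast_2d(np.array(uv,float)); K=c["intrinsics"]
    a=(uv-[K[0,2],K[1,2]])/[K[0,0],K[1,1]]
    if c["n"]=="wrist":
        th=np.linalg.norm(a,axis=1,keepdims=True); s=np.where(th>1e-9,np.sin(th)/np.maximum(th,1e-9),1)
        d=np.hstack([a*s,np.cos(th)])
    else: d=np.hstack([a,np.ones((len(a),1))])
    return d@c["R"]
def onz(c,uv,z):
    d=rays(c,uv); return c["C"]+d*((z-c["C"][2])/d[:,2:3])
def proj(c,P):
    P=np.atleast_2d(np.array(P,float)); p=P@c["R"].T+c["t"]; K=c["intrinsics"]
    if c["n"]=="wrist":
        r=np.linalg.norm(p[:,:2],axis=1,keepdims=True); th=np.arctan2(r,p[:,2:3]); a=p[:,:2]/np.maximum(r,1e-9)*th
    else: a=p[:,:2]/p[:,2:3]
    return a*[K[0,0],K[1,1]]+[K[0,2],K[1,2]]
def cloud(c):
    h,w=c["range_z"].shape; v,u=np.mgrid[:h,:w]; uv=np.stack([u.ravel(),v.ravel()],1)
    d=rays(c,uv); dc=d@c["R"].T
    P=c["C"]+d*(c["range_z"].ravel()[:,None]/dc[:,2:3]); return P.reshape(h,w,3)
def blobs(m,amin=20):
    n,l,s,ce=cv2.connectedComponentsWithStats(m.astype(np.uint8),connectivity=8)
    return [(i,s[i],l==i) for i in range(1,n) if s[i][4]>=amin]
def rect(P):
    """min area rect of xy points in mm: centre,len,wid,angle of long axis(deg)"""
    (cx,cy),(w,h),a=cv2.minAreaRect((P[:,:2]*1000).astype(np.float32))
    if w<h: w,h,a=h,w,a+90
    a=(a+90)%180-90
    return round(cx,1),round(cy,1),round(w,1),round(h,1),round(a,1)
E
python3 - <<'E'
from h import *
c=cam("top"); im=c["color"].astype(int); P=cloud(c)
cv2.imwrite("pics/topcrop.png",cv2.resize(c["color"][130:280,195:440,::-1],None,fx=3.2,fy=3.2,interpolation=cv2.INTER_CUBIC))
print(onz(c,[[250,184],[290,180]],0))
roi=np.zeros(im.shape[:2],bool); roi[130:280,195:440]=1
br=im.sum(2)
blk=(im.max(2)<45)&roi&(P[...,2]>0.02)
for i,s,m in blobs(blk,8):
    print("blk",s, P[m].mean(0).round(4), np.percentile(P[m][:,2],90).round(4), rect(onz(c,np.argwhere(m)[:,::-1],0.054)))
for lo,hi in((.01,.03),(.048,.06),(.06,.1)):
    for i,s,m in blobs(roi&(P[...,2]>lo)&(P[...,2]<hi),15): print(lo,s,P[m].mean(0).round(4),rect(P[m]))
E
```

```text
[[ 0.53374774 -0.01691524  0.        ]
 [ 0.54837863 -0.12723027  0.        ]]
blk [336 157   5  12  38] [ 0.5894 -0.2576  0.0529] 0.0581 (588.1, -257.3, 30.4, 10.7, 1.2)
blk [381 158   7  12  53] [ 0.59   -0.3825  0.0485] 0.0556 (588.7, -381.2, 30.0, 15.1, 9.5)
blk [343 183   4  11  41] [ 0.5193 -0.2758  0.0532] 0.0579 (518.8, -276.1, 27.2, 8.0, 1.1)
blk [378 186   9  11  56] [ 0.5101 -0.3735  0.0697] 0.0565 (512.9, -376.6, 24.7, 15.4, 45.5)
blk [328 213   8   4  25] [ 0.4501 -0.2442  0.0275] 0.0318 (446.5, -243.2, 18.5, 8.0, -88.4)
blk [378 220   8   5  25] [ 0.434  -0.3784  0.0272] 0.03 (430.3, -375.2, 18.9, 8.3, 82.1)
blk [327 222   8   4  25] [ 0.4268 -0.2421  0.026 ] 0.0287 (422.5, -241.1, 18.4, 7.9, -88.6)
blk [377 229   8   4  26] [ 0.4108 -0.376   0.0266] 0.029 (407.8, -372.7, 18.4, 7.9, -88.4)
0.01 [395 130  21  12  59] [ 0.6744 -0.4397  0.0193] (676.6, -441.5, 61.4, 19.9, 67.8)
0.01 [421 130  19  13 237] [ 0.6808 -0.5146  0.0208] (681.2, -514.8, 49.6, 36.8, -89.1)
0.01 [195 135  40   3  46] [0.6609 0.0821 0.026 ] (661.6, 83.9, 108.6, 4.4, 88.6)
0.01 [237 136 103   8 163] [
[... 2915 characters left out ...]
.2)
0.048 [379 186  10  10  49] [ 0.5151 -0.38    0.0536] (515.5, -380.3, 27.0, 12.8, 41.4)
0.048 [244 195   5  23  71] [ 0.4598 -0.0178  0.0565] (461.9, -17.0, 58.4, 10.8, 4.4)
0.048 [284 199   9   5  23] [ 0.4785 -0.1254  0.0528] (479.5, -127.4, 21.8, 10.3, 89.2)
0.048 [410 257  11   9  49] [ 0.33   -0.4629  0.0538] (329.8, -462.9, 27.3, 11.8, -59.5)
0.06 [195 130 157  10 821] [ 0.661  -0.1328  0.074 ] (663.8, -80.8, 419.2, 16.9, 89.0)
0.06 [401 130  21   6  87] [ 0.6712 -0.4482  0.0781] (673.3, -450.6, 51.5, 13.6, 87.3)
0.06 [287 157  12  46 244] [ 0.5354 -0.1442  0.0708] (535.5, -138.3, 120.9, 28.0, 3.5)
0.06 [241 167   7  30 156] [ 0.5235 -0.0132  0.0866] (526.8, -11.3, 78.6, 11.1, 4.9)
```

View pics/topcrop.png

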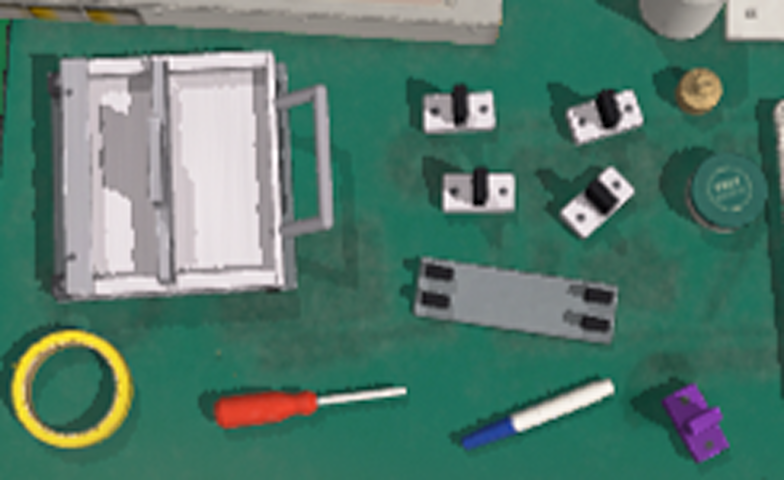

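The pixels agree with the sizes given: blocks about 60x30, fins at 54 mm, lip at about 50 mm, handle at about 71 mm. All four carriers are present. Next I move above the keeper for a close look.

Request:
{"op": "play_rows", "data": {
  "series": [
    [[-1, 0.03, -0.045, 0.02, 0.05], [-1, 0.055, -0.085, 0.03, 0.1], [-1, 0.08, -0.125, 0.03, 0.15], [-1, 0.105, -0.165, 0.03, 0.2], [-1, 0.13, -0.205, 0.03, 0.25], [-1, 0.155, -0.245, 0.03, 0.3], [-1, 0.18, -0.285, 0.03, 0.342], [-1, 0.205, -0.325, 0.03, 0.342]]
  ],
  "force": 30
}}

```text
t: 1.0
tool_pos: [0.3596, 0.2532, 0.2627]
orientation: [-0.132, 3.138, 0.0]
force: [0.8, -0.1, 0.1]
opening: 0.0927
```

Request:
{"op": "play_rows", "data": {
  "series": [
    [[-1, 0.025, -0.04, 0, 0], [-1, 0.05, -0.08, 0, 0], [-1, 0.075, -0.12, 0, 0], [-1, 0.1, -0.16, 0, 0], [-1, 0.125, -0.2, 0, 0], [-1, 0.15, -0.235, 0, 0], [-1, 0.168, -0.265, 0, 0], [-1, 0.168, -0.265, 0, 0]]
  ]
}}

```text
t: 1.8
tool_pos: [0.5283, -0.0138, 0.2619]
orientation: [0.123, -3.139, 0.002]
force: [0.9, 0.9, -1.0]
opening: 0.0931
```

```bash
python3 - <<'E'
from h import *
s=sensors.read_state(); print(s["t"],s["tool_pos"],s["orientation"],s["q"],s["force"])
c=cam("wrist"); cv2.imwrite("pics/w1.png",c["color"][:,:,::-1]); print(c["C"],c["R"][2])
c=cam("top"); cv2.imwrite("pics/t1.png",c["color"][:,:,::-1])
E
```

```text
1.8 [ 0.5282598  -0.01382674  0.26194551] [ 1.22623610e-01 -3.13853047e+00  1.70202915e-03] [-1.22395941e-01 -7.40803769e-02  1.64340493e+00 -1.17692773e-03
  1.57275237e+00 -1.77129534e+00] [ 0.93931705  0.87209623 -1.0361203 ]
[ 0.45691011 -0.01869152  0.41358194] [ 0.25802983  0.01861184 -0.96595766]
```

View pics/w1.png

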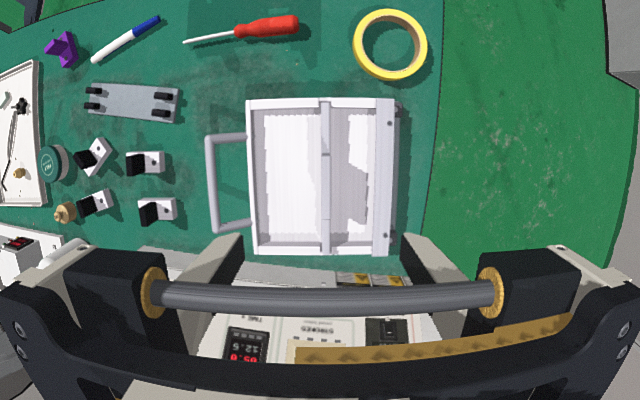

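The wrist view shows the tray (245-400, 97-257), the keeper as a bar at column about 325, the handle at (213,185), the stand at (130,103), and all four carriers on the left. I'll enlarge it to measure the keeper.

```bash
python3 - <<'E'
from h import *
c=cam("wrist"); 
cv2.imwrite("pics/w2.png",cv2.resize(c["color"][85:265,195:415,::-1],None,fx=3.4,fy=3.3,interpolation=cv2.INTER_CUBIC))
P=cloud(c); z=P[...,2]
for n,lo,hi in(("tab",.086,.097),("kshoulder",.054,.062),("lip",.047,.0535),("wall",.039,.045),("handle",.067,.078),("floor",.018,.026)):
    roi=np.zeros(z.shape,bool); roi[90:245,195:415]=1
    for i,s,m in blobs(roi&(z>lo)&(z<hi),60): print(n,s,P[m].mean(0).round(4),np.median(z[m]).round(4),rect(P[m]))
E
```

```text
tab [317 157  10  63 630] [ 0.526  -0.0105  0.0913] 0.0913 (526.7, -10.5, 68.3, 9.9, 4.6)
kshoulder [317 104   9  52 451] [ 0.4639 -0.0161  0.0574] 0.0574 (464.7, -16.1, 58.6, 9.3, 4.5)
kshoulder [215 134  17  11  97] [ 0.4823 -0.1311  0.0581] 0.0579 (482.6, -130.8, 18.0, 12.0, -86.9)
kshoulder [319 220   8  25 199] [ 0.5882 -0.0043  0.0572] 0.0574 (588.4, -4.3, 32.4, 8.7, 4.5)
kshoulder [221 222  16  11  92] [ 0.5905 -0.1222  0.0581] 0.0583 (590.1, -122.6, 14.3, 13.9, -65.2)
lip [ 369   99   23  146 2565] [0.5087 0.059  0.0495] 0.0495 (512.4, 59.7, 181.4, 23.4, 4.8)
lip [225 134  15   9  73] [ 0.481  -0.1208  0.0503] 0.0504 (481.4, -121.9, 16.1, 9.8, -88.6)
lip [230 220  14  10  64] [ 0.5894 -0.1125  0.0503] 0.0502 (590.0, -113.7, 13.5, 12.1, -72.9)
wall [ 237   98  136  147 1895] [ 0.4686 -0.0595  0.0415] 0.0415 (487.9, -73.3, 239.2, 123.4, -36.1)
handle [201 135  20 100 915] [ 0.5357 -0.1434  0.0711] 0.0714 (538.0, -143.1, 121.3, 15.5, 5.0)
floor [  250   103   123   142 14536] [ 0.5255 -0.0246  0.0216] 0.0215 (526.8, -23.7, 187.7, 156.0, 4.6)
floor [391 103   9  16 133] [0.432  0.0753 0.0214] 0.0213 (432.0, 75.7, 19.7, 12.0, 5.3)
floor [386 233   8  12  93] [0.6044 0.09   0.0214] 0.0215 (604.8, 90.2, 16.2, 11.2, 6.4)
```

View pics/w2.png

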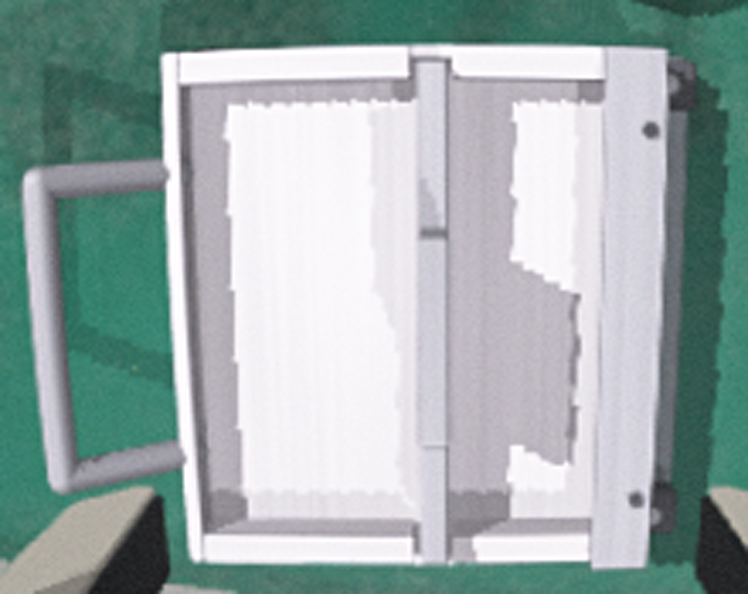

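```bash
cat > st.py <<'E'
from h import *
s=sensors.read_state(); r=cv2.Rodrigues(s["orientation"])[0]
print(round(s["t"],2),"tcp",s["tool_pos"].round(4),"psi",np.degrees(np.arctan2(r[1,1],r[0,1])).round(2),"tilt",np.degrees(np.arccos(-r[2,2])).round(2),"F",s["force"].round(2),"op",round(s["opening"],4),"q",s["q"].round(2))
E
python3 st.py
```

```text
1.95 tcp [ 0.5268 -0.0099  0.2623] psi 94.68 tilt 0.06 F [-0.01 -0.11 -0.02] op 0.0929 q [-0.12 -0.08  1.65  0.    1.57 -1.77]
```

Request:
{"op": "play_rows", "data": {
  "series": [
    [[-0.08, 0, 0, -0.05, 0], [-0.08, 0, 0, -0.095, 0], [-0.08, 0, 0, -0.13, 0], [-0.08, 0, 0, -0.16, 0], [-0.08, 0, 0, -0.178, 0], [-0.08, 0, 0, -0.186, 0], [-0.08, 0, 0, -0.186, 0], [-0.08, 0, 0, -0.186, 0]]
  ]
}}

```text
t: 2.75
tool_pos: [0.5278, -0.0096, 0.078]
orientation: [-0.13, 3.137, -0.0]
force: [-0.5, 0.0, 0.6]
opening: 0.0504
```

Request:
{"op": "play_rows", "data": {
  "series": [
    [[0.85, 0, 0, 0, 0], [0.85, 0, 0, 0, 0], [0.95, 0, 0, 0, 0], [0.95, 0, 0, 0, 0], [0.95, 0, 0, 0, 0], [0.95, 0, 0, 0, 0], [0.95, 0, 0, 0, 0]]
  ],
  "force": 30
}}

```text
t: 3.45
tool_pos: [0.5271, -0.0102, 0.0767]
orientation: [0.129, -3.139, 0.0]
force: [-0.6, -0.5, 1.8]
opening: 0.0095
```

```bash
python3 st.py
```

```text
3.45 tcp [ 0.5271 -0.0102  0.0767] psi 94.71 tilt 0.0 F [-0.61 -0.48  1.78] op 0.0095 q [-0.12  0.07  1.85 -0.    1.22 -1.77]
```

Request:
{"op": "play_rows", "data": {
  "series": [
    [[0.95, 0, 0, 0.015, 0], [0.95, 0, 0, 0.035, 0], [0.95, 0, 0, 0.06, 0], [0.95, 0, 0, 0.09, 0], [0.95, 0, 0, 0.12, 0], [0.95, 0, 0, 0.145, 0], [0.95, 0, 0, 0.16, 0], [0.95, 0, 0, 0.16, 0]]
  ]
}}

```text
t: 4.25
tool_pos: [0.5284, -0.0103, 0.2396]
orientation: [-0.129, 3.134, -0.001]
force: [-0.6, -0.1, -2.2]
opening: 0.0097
```

```bash
cat > stand.py <<'E'
from h import *
for n in("wrist","top"):
    c=cam(n); im=c["color"].astype(int); P=cloud(c)
    near=(abs(P[...,0]-.43)<.06)&(abs(P[...,1]+.31)<.12)&(P[...,2]<.06)
    m0=near&(im.max(2)<60)&(P[...,2]>.0225); pts=[]
    for i,s,m in blobs(m0,12):
        q=P[m&(P[...,2]<.03)]; r=onz(c,np.argwhere(m)[:,::-1],.026); print(n,s,q.mean(0).round(4),rect(q)); pts.append(q.mean(0))
    base=near&(P[...,2]>.004)&(P[...,2]<.012)&(abs(im[...,0]-im[...,1])<20)
    for i,s,m in blobs(base,200): print(n,"base",s,P[m].mean(0).round(4),rect(P[m]))
    if len(pts)==4:
        p=np.array(pts); ce=p.mean(0); L=p[np.argsort(p[:,1])]; d=L[2:].mean(0)-L[:2].mean(0)
        print("centre",ce.round(4),"axis",np.degrees(np.arctan2(d[1],d[0])).round(2))
E
python3 st.py; python3 stand.py; python3 -c "
from h import *
c=cam('wrist');cv2.imwrite('pics/w3.png',c['color'][:,:,::-1])"
```

```text
4.25 tcp [ 0.5284 -0.0103  0.2396] psi 94.71 tilt 0.26 F [-0.58 -0.11 -2.16] op 0.0097 q [-0.12 -0.07  1.68 -0.    1.53 -1.77]
wrist [75 85 11  7 60] [ 0.4122 -0.3741  0.0254] (411.9, -374.4, 23.8, 8.2, 80.7)
wrist [144  90  15   8  92] [ 0.4286 -0.2394  0.0255] (428.6, -240.2, 23.1, 8.5, 81.8)
wrist [ 73 101  11   7  67] [ 0.4357 -0.377   0.0252] (436.0, -377.6, 22.3, 9.1, 86.0)
wrist [141 108  16   8  95] [ 0.452  -0.2421  0.0255] (451.8, -243.3, 22.8, 8.7, 82.0)
wrist base [  78   80   92   42 2587] [ 0.4327 -0.3022  0.0077] (432.0, -309.1, 169.8, 50.3, 83.3)
centre [ 0.4321 -0.3081  0.0254] axis 83.09
top [328 213   8   5  25] [ 0.4499 -0.2438  0.0267] (450.3, -244.0, 19.9, 9.6, 82.4)
top [378 220   8   5  29] [ 0.4342 -0.3795  0.0264] (434.0, -379.1, 19.6, 9.5, 81.2)
top [327 222   8   4  29] [ 0.4263 -0.2419  0.0268] (426.2, -241.9, 18.7, 8.9, -88.3)
top [377 229   8   5  28] [ 0.4102 -0.3759  0.0261] (410.4, -376.3, 20.0, 9.3, 82.3)
top base [324 211  64  26 830] [ 0.4303 -0.3102  0.0085] (430.8, -311.3, 170.2, 51.2, 83.6)
centre [ 0.4302 -0.3103  0.0265] axis 83.27
```

View pics/w3.png

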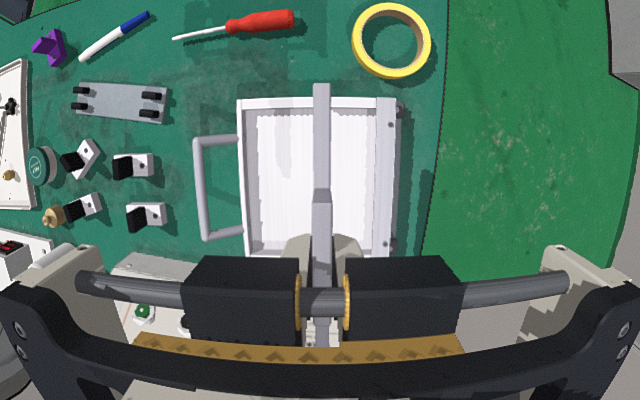

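The keeper is held straight. Next I carry it over the stand with a turn of -101.5°.

Request:
{"op": "play_rows", "data": {
  "series": [
    [[0.95, -0.02, -0.02, 0, -0.1], [0.95, -0.04, -0.05, 0, -0.24], [0.95, -0.055, -0.09, 0, -0.38], [0.95, -0.07, -0.13, 0, -0.52], [0.95, -0.08, -0.17, 0, -0.66], [0.95, -0.09, -0.21, 0, -0.8], [0.95, -0.095, -0.25, 0, -0.94], [0.95, -0.095, -0.28, 0, -1.08]]
  ]
}}

```text
t: 5.2
tool_pos: [0.4303, -0.2918, 0.2345]
orientation: [-1.512, -2.75, -0.0]
force: [-0.3, -0.3, -2.3]
opening: 0.0097
```

Request:
{"op": "play_rows", "data": {
  "series": [
    [[0.95, 0, -0.01, 0, -0.14], [0.95, 0, -0.019, 0, -0.28], [0.95, 0, -0.019, 0, -0.42], [0.95, 0, -0.019, 0, -0.56], [0.95, 0, -0.019, -0.03, -0.69], [0.95, 0, -0.019, -0.06, -0.691], [0.95, 0, -0.019, -0.09, -0.691], [0.95, 0, -0.019, -0.09, -0.691]]
  ]
}}

```text
t: 6.0
tool_pos: [0.4284, -0.306, 0.1397]
orientation: [-2.34, -2.079, 0.002]
force: [-0.7, 0.1, -2.5]
opening: 0.0099
```

```bash
python3 st.py; python3 stand.py; python3 -c "
from h import *
c=cam('wrist');cv2.imwrite('pics/w4.png',c['color'][:,:,::-1])"; python3 st.py
```

```text
6.0 tcp [ 0.4284 -0.306   0.1397] psi -6.76 tilt 0.69 F [-0.66  0.06 -2.52] op 0.0099 q [-0.72  0.01  1.79 -0.    1.36 -0.6 ]
wrist [337 119  11  27 287] [ 0.4522 -0.2447  0.0253] (452.2, -244.6, 22.5, 8.8, 83.7)
wrist [310 120   2  26  51] [ 0.4254 -0.2416  0.0255] (425.4, -241.9, 21.6, 1.0, 83.0)
wrist base [ 301  114   13  119 1127] [ 0.4161 -0.2801  0.0075] (416.5, -281.1, 113.2, 11.1, 83.3)
wrist base [ 331  114   25  123 2453] [ 0.4493 -0.2874  0.0076] (449.3, -287.0, 117.5, 22.2, 83.5)
top [327 222   8   4  27] [ 0.4267 -0.2422  0.0257] (426.5, -241.9, 18.9, 9.0, -89.6)
6.15 tcp [ 0.4321 -0.3092  0.1471] psi -6.76 tilt 0.02 F [ 0.78 -0.17 -1.81] op 0.0094 q [-0.72  0.    1.78  0.    1.36 -0.6 ]
```

View pics/w4.png

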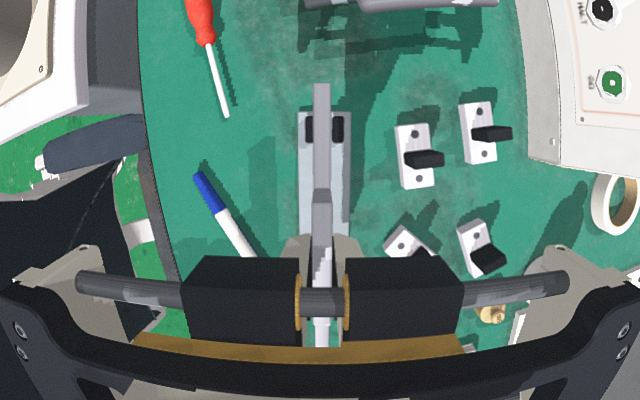

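Request:
{"op": "play_rows", "data": {
  "series": [
    [[0.95, 0, 0, -0.02, 0], [0.95, 0, 0, -0.04, 0], [0.95, 0, 0, -0.053, 0], [0.95, 0, 0, -0.057, 0], [0.95, 0, 0, -0.057, 0], [0.95, 0, 0, -0.057, 0]]
  ]
}}

```text
t: 6.75
tool_pos: [0.4328, -0.3097, 0.0909]
orientation: [2.347, 2.085, 0.0]
force: [1.0, -0.8, -1.7]
opening: 0.0102
```

```bash
python3 -c "
from h import *
c=cam('wrist');c=cam('wrist');P=cloud(c);im=c['color']
cv2.imwrite('pics/w5.png',cv2.resize(im[80:260,260:390,::-1],None,fx=4,fy=3.3))
for n,lo,hi in(('cheek',.022,.03),('kshould',.06,.078)):
  roi=np.zeros(P.shape[:2],bool);roi[70:250,280:370]=1
  for i,s,m in blobs(roi&(P[...,2]>lo)&(P[...,2]<hi),30): print(n,s,P[m].mean(0).round(4),rect(P[m]))
"; python3 st.py
```

```text
cheek [297 112  14  34 463] [ 0.4284 -0.2416  0.0253] (428.3, -241.7, 23.4, 9.2, 82.9)
cheek [331 112  15  34 461] [ 0.4521 -0.2445  0.0253] (452.3, -244.5, 23.5, 9.9, 82.9)
kshould [ 312   83   20  108 1923] [ 0.4406 -0.2456  0.0717] (440.4, -245.9, 59.0, 10.3, 82.6)
6.85 tcp [ 0.4328 -0.3097  0.0909] psi -6.76 tilt 0.11 F [ 0.76  0.43 -2.74] op 0.01 q [-0.72  0.06  1.83  0.    1.25 -0.6 ]
```

View pics/w5.png

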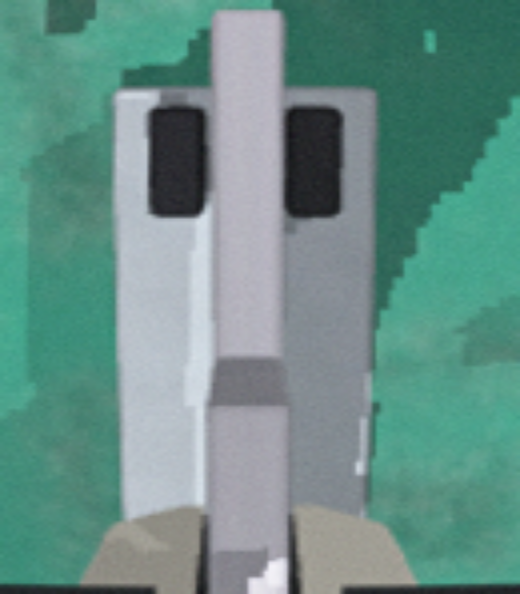

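The keeper is centred between the cheeks to within 0.5 mm, so I lower it into the gap.

Request:
{"op": "play_rows", "data": {
  "series": [
    [[0.95, 0, 0, -0.008, 0], [0.95, 0, 0, -0.016, 0], [0.95, 0, 0, -0.022, 0], [0.95, 0, 0, -0.027, 0], [0.95, 0, 0, -0.027, 0], [0.95, 0, 0, -0.027, 0]]
  ]
}}

```text
t: 7.45
tool_pos: [0.432, -0.3091, 0.0623]
orientation: [-2.348, -2.086, 0.0]
force: [0.2, -0.1, -2.4]
opening: 0.0096
```

```bash
python3 st.py
```

```text
7.45 tcp [ 0.432  -0.3091  0.0623] psi -6.76 tilt 0.02 F [ 0.23 -0.06 -2.4 ] op 0.0096 q [-0.72  0.1   1.85 -0.    1.2  -0.6 ]
```

Request:
{"op": "play_rows", "data": {
  "series": [
    [[0.95, 0, 0, -0.001, 0], [0.95, 0, 0, -0.0015, 0], [0.6, 0, 0, -0.0015, 0], [0.3, 0, 0, -0.0015, 0], [0.1, 0, 0, -0.0015, 0], [0.1, 0, 0, -0.0015, 0], [0.1, 0, 0, 0.02, 0], [0.1, 0, 0, 0.05, 0]]
  ]
}}

```text
t: 8.25
tool_pos: [0.4307, -0.3079, 0.111]
orientation: [-2.345, -2.083, 0.001]
force: [0.8, -0.3, -0.7]
opening: 0.0418
```

Request:
{"op": "play_rows", "data": {
  "series": [
    [[0.1, 0, 0, 0.04, 0], [0.1, 0, 0, 0.08, 0], [0.1, 0, 0, 0.12, 0], [0.1, 0, 0, 0.15, 0], [0.1, 0, 0, 0.15, 0], [0.1, 0, 0, 0.15, 0]]
  ]
}}

```text
t: 8.85
tool_pos: [0.4324, -0.3094, 0.2631]
orientation: [2.347, 2.085, 0.0]
force: [0.1, -0.4, -1.0]
opening: 0.0421
```

```bash
cat > car.py <<'E'
from h import *
import sys
R=np.array([.5208,.0593]); a=np.radians(4.7); n=np.array([-np.sin(a),np.cos(a)]); t=np.array([-np.cos(a),-np.sin(a)])
def look(name):
    c=cam(name);P=cloud(c);im=c['color'].astype(int); z=P[...,2]
    reg=(P[...,0]>.38)&(P[...,0]<.65)&(P[...,1]>-.55)&(P[...,1]<.07)
    sat=im.max(2)-im.min(2)
    for h0 in(0,.022):
        for i,s,m in blobs(reg&(z>h0+.014)&(z<h0+.0215)&(sat<45)&(im.min(2)>60),40):
            r=rect(P[m]); q=np.array(r[:2])/1000-R
            if 48<r[2]<72 and 22<r[3]<40: print(name,"block h0",h0,s[:4],r,"z",z[m].mean().round(4),"tray xy",(q@n*1000).round(1),(q@t*1000).round(1))
        for i,s,m in blobs(reg&(z>h0+.0495)&(z<h0+.0585)&(im.max(2)<70),15):
            r=rect(P[m]); q=np.array(r[:2])/1000-R
            if 15<r[2]<36 and r[3]<20:print(name,"   fin h0",h0,s[:4],r,"z",z[m].mean().round(4),"tray xy",(q@n*1000).round(1),(q@t*1000).round(1))
    return c
if __name__=="__main__":
    for k in sys.argv[1].split(","):
        c=look(k)
        if len(sys.argv)>2: cv2.imwrite(f"pics/{sys.argv[2]}_{k}.png",c["color"][:,:,::-1])
E
python3 st.py; python3 car.py wrist,top c1
```

```text
8.85 tcp [ 0.4324 -0.3094  0.2631] psi -6.76 tilt 0.09 F [ 0.13 -0.36 -1.  ] op 0.0421 q [-0.72 -0.07  1.64 -0.    1.57 -0.6 ]
wrist block h0 0 [423 103  27  48] (593.2, -258.0, 60.4, 31.3, -85.3) z 0.0174 tray xy -322.2 -46.2
wrist block h0 0 [374 121  28  47] (522.9, -276.1, 60.4, 31.0, -88.1) z 0.0175 tray xy -334.4 25.4
wrist block h0 0 [425 194  30  44] (592.9, -384.1, 61.3, 30.6, -71.1) z 0.0175 tray xy -447.8 -35.5
wrist block h0 0 [367 198  44  41] (517.5, -378.2, 61.2, 30.9, -46.0) z 0.0175 tray xy -435.8 39.1
wrist    fin h0 0 [436 122  21  11] (592.0, -257.3, 26.7, 10.8, 2.5) z 0.0532 tray xy -321.4 -45.0
wrist    fin h0 0 [382 140  23  12] (522.4, -275.1, 26.7, 10.7, 1.5) z 0.0532 tray xy -333.4 25.8
wrist    fin h0 0 [385 217  18  20] (516.7, -377.0, 27.0, 10.5, 44.4) z 0.0531 tray xy -434.5 39.8
wrist    fin h0 0 [440 217  19  14] (592.3, -382.7, 25.8, 10.2, 15.4) z 0.0531 tray xy -446.4 -35.0
top block h0 0 [334 185  19  11] (520.6, -274.2, 49.7, 29.0, -88.3) z 0.0184 tray xy -332.4 27.5
top block h0 0 [250 187  16  23] (493.5, -34.8, 62.0, 27.7, 33.2) z 0.0198 tray xy -91.5 34.9
top    fin h0 0 [343 182   5  11] (522.1, -276.4, 28.7, 10.5, -5.2) z 0.0541 tray xy -334.7 26.2
```

View pics/c1_wrist.png

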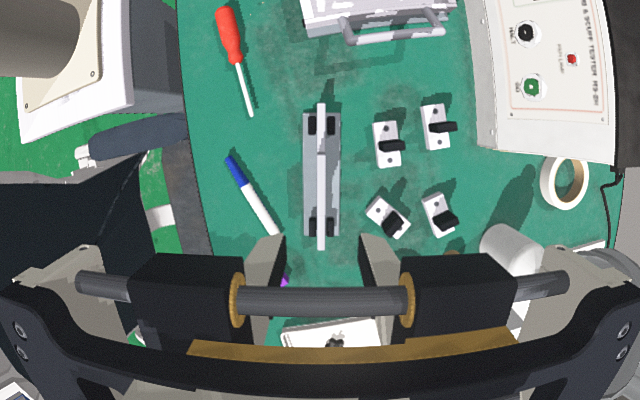

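View pics/c1_top.png

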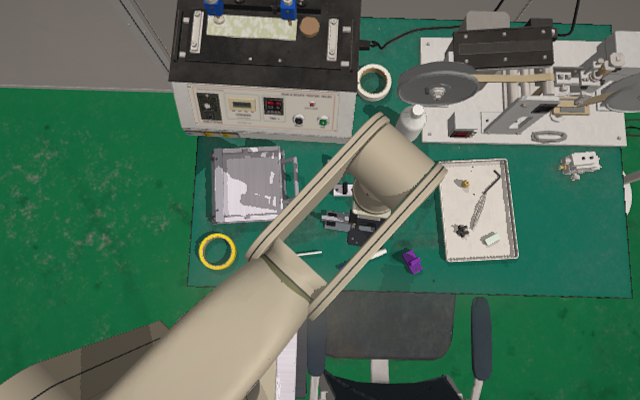

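Top view (c1): the arm covers the bench. Wrist view: the keeper stands between the cheeks in the stand at (321,175), and the carriers are at (387,143), (436,127), (388,216) and (440,214). Next I check tall obstacles near the two far carriers.

```bash
python3 - <<'E'
from h import *
c=cam("wrist");P=cloud(c);z=P[...,2]
for lo,hi in((.05,.09),(.09,.13),(.13,.2),(.2,.3)):
    m=(z>lo)&(z<hi)&(P[...,0]>.56)&(P[...,0]<.75)&(P[...,1]<.1)&(P[...,1]>-.55)
    m[240:]&=False
    for y0 in np.arange(-.55,.1,.05):
        k=m&(P[...,1]>y0)&(P[...,1]<=y0+.05)
        if k.sum()>5: print(lo,hi,"y",round(y0,2),"min x",P[k][:,0].min().round(3),k.sum())
c=cam("scene");P=cloud(c);z=P[...,2];m=np.zeros(z.shape,bool);m[180:236,430:470]=1
k=m&(z>.04)&(P[...,0]>.58)&(P[...,0]<.8);print("bottle",P[k].min(0),P[k].max(0),P[k].mean(0))
E
```

```text
0.05 0.09 y -0.45 min x 0.689 73
0.05 0.09 y -0.4 min x 0.579 174
0.05 0.09 y -0.3 min x 0.579 985
0.05 0.09 y -0.25 min x 0.655 974
0.05 0.09 y -0.2 min x 0.656 944
0.05 0.09 y -0.15 min x 0.56 1321
0.05 0.09 y -0.1 min x 0.659 88
0.09 0.13 y -0.3 min x 0.666 1193
0.09 0.13 y -0.25 min x 0.665 1476
0.09 0.13 y -0.2 min x 0.667 1473
0.09 0.13 y -0.15 min x 0.668 1186
0.13 0.2 y -0.3 min x 0.691 2493
0.13 0.2 y -0.25 min x 0.682 3292
0.13 0.2 y -0.2 min x 0.685 3159
0.13 0.2 y -0.15 min x 0.684 2086
0.2 0.3 y -0.3 min x 0.723 650
0.2 0.3 y -0.25 min x 0.725 762
0.2 0.3 y -0.2 min x 0.726 705
0.2 0.3 y -0.15 min x 0.727 367
bottle [ 0.61440794 -0.48720921  0.04006632] [ 0.73732418 -0.41954853  0.14831451] [ 0.68631079 -0.46151564  0.08963412]
```

A is first, at (0.5925, -0.2577) with long axis 93.5°. The turn is +1.75 rad.

Request:
{"op": "play_rows", "data": {
  "series": [
    [[0.1, 0.02, 0.01, 0, 0.15], [0.1, 0.04, 0.02, 0, 0.3], [0.1, 0.06, 0.03, 0, 0.45], [0.1, 0.08, 0.035, 0, 0.6], [0.1, 0.1, 0.04, 0, 0.75], [0.1, 0.12, 0.045, 0, 0.9], [0.1, 0.14, 0.05, 0, 1.05], [0.1, 0.16, 0.052, 0, 1.2]]
  ]
}}

```text
t: 9.85
tool_pos: [0.5924, -0.2563, 0.2608]
orientation: [-0.75, -3.048, -0.001]
force: [0.2, 0.2, 0.4]
opening: 0.042
```

Request:
{"op": "play_rows", "data": {
  "series": [
    [[0.1, 0, 0, 0, 0.14], [0.1, 0, 0, 0, 0.28], [0.1, 0, 0, 0, 0.42], [0.1, 0, 0, -0.02, 0.55], [0.1, 0, 0, -0.06, 0.55], [0.1, 0, 0, -0.1, 0.55], [0.1, 0, 0, -0.1, 0.55], [0.1, 0, 0, -0.1, 0.55]]
  ]
}}

```text
t: 10.65
tool_pos: [0.5911, -0.2566, 0.1614]
orientation: [0.096, -3.137, -0.003]
force: [0.3, -0.1, 1.1]
opening: 0.0421
```

```bash
python3 car.py wrist c2; python3 st.py
```

```text
wrist block h0 0 [176  86  58  61] (517.7, -378.1, 60.9, 30.7, -46.2) z 0.0175 tray xy -435.7 38.9
wrist block h0 0 [171 169  57  42] (593.2, -384.0, 60.3, 30.4, -71.7) z 0.0176 tray xy -447.7 -35.8
wrist block h0 0 [289 182  61  31] (593.9, -258.6, 59.9, 30.8, -85.6) z 0.0175 tray xy -322.8 -46.8
wrist    fin h0 0 [176 103  27  28] (517.8, -377.8, 27.7, 12.5, 43.9) z 0.0532 tray xy -435.4 38.8
wrist    fin h0 0 [296 109  14  34] (523.7, -276.1, 28.0, 11.0, 2.9) z 0.0534 tray xy -334.5 24.6
wrist    fin h0 0 [176 184  19  30] (593.2, -383.6, 27.0, 11.8, 19.2) z 0.0532 tray xy -447.3 -35.9
wrist    fin h0 0 [312 192  14  31] (593.5, -258.7, 27.4, 11.5, 3.7) z 0.0534 tray xy -322.9 -46.4
10.7 tcp [ 0.5925 -0.2573  0.1638] psi 93.51 tilt 0.03 F [-0.36 -0.97  1.1 ] op 0.0418 q [-0.49  0.29  1.43 -0.    1.42 -2.12]
```

View pics/c2_wrist.png

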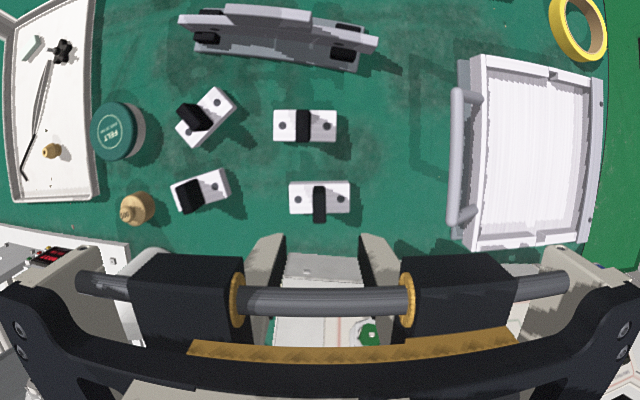

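A refined to (0.5936, -0.2586) with axis 94.3°. Next is the descent and grasp.

Request:
{"op": "play_rows", "data": {
  "series": [
    [[0.1, 0.001, -0.0013, -0.04, 0.012], [0.1, 0.001, -0.0013, -0.08, 0.012], [0.1, 0.001, -0.0013, -0.11, 0.012], [0.1, 0.001, -0.0013, -0.123, 0.012], [0.1, 0.001, -0.0013, -0.127, 0.012], [0.1, 0.001, -0.0013, -0.127, 0.012], [0.6, 0.001, -0.0013, -0.127, 0.012], [0.9, 0.001, -0.0013, -0.127, 0.012]]
  ],
  "force": 25
}}

```text
t: 11.5
tool_pos: [0.5946, -0.2592, 0.038]
orientation: [-0.115, 3.136, -0.003]
force: [-0.5, 0.1, 0.6]
opening: 0.03
```

Request:
{"op": "play_rows", "data": {
  "series": [
    [[0.9, 0, 0, 0, 0], [0.9, 0, 0, 0, 0], [0.9, 0, 0, 0.02, 0], [0.9, 0, 0, 0.05, 0], [0.9, 0, 0, 0.08, 0], [0.9, 0, 0, 0.1, 0], [0.9, 0, 0, 0.1, 0]]
  ]
}}

```text
t: 12.2
tool_pos: [0.5952, -0.2595, 0.1398]
orientation: [-0.115, 3.134, -0.005]
force: [0.9, -1.0, -1.0]
opening: 0.0119
```

```bash
python3 st.py
```

```text
12.2 tcp [ 0.5952 -0.2595  0.1398] psi 94.19 tilt 0.38 F [ 0.94 -0.96 -1.05] op 0.0119 q [-0.49  0.31  1.45 -0.    1.37 -2.13]
```

Request:
{"op": "play_rows", "data": {
  "series": [
    [[0.9, 0, 0.04, 0, 0.009], [0.9, -0.001, 0.085, 0, 0.009], [0.9, -0.002, 0.13, 0, 0.009], [0.9, -0.003, 0.17, 0, 0.009], [0.9, -0.005, 0.205, 0, 0.009], [0.9, -0.005, 0.228, 0, 0.009], [0.9, -0.005, 0.228, -0.02, 0.009], [0.9, -0.005, 0.228, -0.04, 0.009]]
  ]
}}

```text
t: 13.0
tool_pos: [0.5877, -0.0292, 0.0941]
orientation: [0.132, -3.138, -0.0]
force: [-0.7, -0.7, -2.3]
opening: 0.0117
```

Request:
{"op": "play_rows", "data": {
  "series": [
    [[0.9, 0, 0, -0.015, 0], [0.9, 0, 0, -0.027, 0], [0.9, 0, 0, -0.033, 0], [0.9, 0, 0, -0.036, 0], [0.9, 0, 0, -0.036, 0], [0.9, 0, 0, -0.036, 0]]
  ]
}}

```text
t: 13.6
tool_pos: [0.5886, -0.0307, 0.0601]
orientation: [-0.129, 3.138, -0.0]
force: [-0.3, 0.2, -1.9]
opening: 0.012
```

```bash
python3 st.py
```

```text
13.6 tcp [ 0.5886 -0.0307  0.0601] psi 94.69 tilt 0.05 F [-0.35  0.19 -1.91] op 0.012 q [-0.14  0.25  1.68 -0.    1.21 -1.79]
```

Request:
{"op": "play_rows", "data": {
  "series": [
    [[0.9, 0, 0, -0.001, 0], [0.9, 0, 0, -0.0015, 0], [0.6, 0, 0, -0.0015, 0], [0.3, 0, 0, -0.0015, 0], [0.1, 0, 0, -0.0015, 0], [0.1, 0, 0, -0.0015, 0], [0.1, 0, 0, 0.03, 0], [0.1, 0, 0, 0.075, 0]]
  ]
}}

```text
t: 14.4
tool_pos: [0.5853, -0.03, 0.1317]
orientation: [0.129, -3.132, -0.002]
force: [1.3, 0.6, -0.1]
opening: 0.0419
```

Request:
{"op": "play_rows", "data": {
  "series": [
    [[0.1, -0.01, -0.04, 0.025, -0.02], [0.1, -0.02, -0.085, 0.04, -0.04], [0.1, -0.035, -0.13, 0.04, -0.05], [0.1, -0.05, -0.175, 0.04, -0.05], [0.1, -0.06, -0.21, 0.04, -0.05], [0.1, -0.065, -0.243, 0.03, -0.05], [0.1, -0.065, -0.243, 0.02, -0.05], [0.1, -0.065, -0.243, 0.02, -0.05]]
  ]
}}

```text
t: 15.2
tool_pos: [0.5218, -0.2732, 0.1525]
orientation: [0.048, -3.139, -0.004]
force: [-0.4, -0.5, -0.5]
opening: 0.0417
```

```bash
python3 car.py wrist c3; python3 st.py
```

```text
wrist block h0 0 [188 159  58  62] (517.5, -378.4, 61.1, 30.9, -46.1) z 0.0175 tray xy -436.0 39.2
wrist block h0 0 [287 182  62  32] (522.9, -276.6, 59.2, 30.4, -87.9) z 0.0175 tray xy -334.9 25.4
wrist    fin h0 0 [189 185  28  28] (517.1, -377.7, 27.3, 11.9, 44.4) z 0.0531 tray xy -435.2 39.5
wrist    fin h0 0 [311 192  14  33] (523.0, -276.2, 28.1, 11.1, 2.0) z 0.0533 tray xy -334.6 25.3
wrist    fin h0 0 [532 260   9  14] (583.5, -36.5, 16.6, 6.9, -17.7) z 0.0536 tray xy -100.6 -54.6
15.25 tcp [ 0.5224 -0.2726  0.1534] psi 91.81 tilt 0.16 F [0.22 0.87 0.3 ] op 0.0421 q [-0.57  0.15  1.61  0.    1.38 -2.17]
```

View pics/c3_wrist.png

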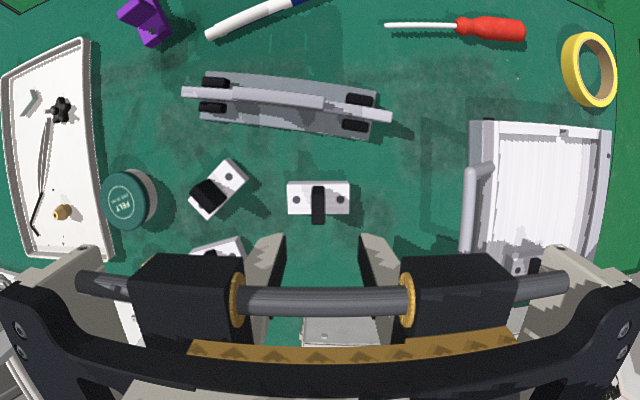

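Request:
{"op": "play_rows", "data": {
  "series": [
    [[0.1, 0, -0.003, -0.04, 0.003], [0.1, 0, -0.003, -0.08, 0.003], [0.1, 0, -0.003, -0.105, 0.003], [0.1, 0, -0.003, -0.1165, 0.003], [0.1, 0, -0.003, -0.1165, 0.003], [0.1, 0, -0.003, -0.1165, 0.003], [0.6, 0, -0.003, -0.1165, 0.003], [0.9, 0, -0.003, -0.1165, 0.003]]
  ]
}}

```text
t: 16.05
tool_pos: [0.5244, -0.2771, 0.0401]
orientation: [-0.055, 3.138, -0.003]
force: [0.2, -0.6, -0.3]
opening: 0.0303
```

Request:
{"op": "play_rows", "data": {
  "series": [
    [[0.9, 0, 0, 0, 0], [0.9, 0, 0, 0, 0], [0.9, 0, 0, 0.02, 0], [0.9, 0, 0, 0.05, 0], [0.9, 0, 0, 0.08, 0], [0.9, 0, 0, 0.1, 0], [0.9, 0, 0, 0.1, 0], [0.9, 0, 0, 0.1, 0]]
  ]
}}

```text
t: 16.85
tool_pos: [0.523, -0.2764, 0.1376]
orientation: [-0.055, 3.141, -0.0]
force: [-0.5, 0.3, -2.3]
opening: 0.0118
```

```bash
python3 st.py
```

```text
16.85 tcp [ 0.523  -0.2764  0.1376] psi 92.01 tilt 0.0 F [-0.47  0.31 -2.29] op 0.0118 q [-0.57  0.17  1.62 -0.    1.35 -2.18]
```

Request:
{"op": "play_rows", "data": {
  "series": [
    [[0.9, 0.005, 0.04, 0, 0.02], [0.9, 0.01, 0.085, 0, 0.047], [0.9, 0.015, 0.13, 0, 0.047], [0.9, 0.02, 0.175, 0, 0.047], [0.9, 0.0255, 0.215, 0, 0.047], [0.9, 0.0255, 0.2425, 0, 0.047], [0.9, 0.0255, 0.2425, -0.015, 0.047], [0.9, 0.0255, 0.2425, -0.035, 0.047]]
  ]
}}

```text
t: 17.65
tool_pos: [0.5483, -0.0333, 0.1014]
orientation: [0.132, -3.138, 0.0]
force: [-0.0, 0.1, -1.5]
opening: 0.0117
```

Request:
{"op": "play_rows", "data": {
  "series": [
    [[0.9, 0, 0, -0.015, 0], [0.9, 0, 0, -0.03, 0], [0.9, 0, 0, -0.038, 0], [0.9, 0, 0, -0.042, 0], [0.9, 0, 0, -0.042, 0], [0.9, 0, 0, -0.042, 0]]
  ]
}}

```text
t: 18.25
tool_pos: [0.5496, -0.0346, 0.0619]
orientation: [-0.128, 3.137, -0.001]
force: [0.6, -1.8, 3.1]
opening: 0.0119
```

```bash
python3 st.py
```

```text
18.25 tcp [ 0.5496 -0.0346  0.0619] psi 94.67 tilt 0.11 F [ 0.59 -1.76  3.07] op 0.0119 q [-0.16  0.15  1.79 -0.    1.2  -1.81]
```

Request:
{"op": "play_rows", "data": {
  "series": [
    [[0.6, 0, 0, 0, 0], [0.3, 0, 0, 0, 0], [0.1, 0, 0, 0, 0], [0.1, 0, 0, 0, 0], [0.1, 0, 0, 0.03, 0], [0.1, 0, 0, 0.075, 0], [0.1, 0, 0, 0.12, 0], [0.1, 0, -0.02, 0.15, -0.1]]
  ]
}}

```text
t: 19.05
tool_pos: [0.5496, -0.0526, 0.2148]
orientation: [0.025, 3.138, 0.0]
force: [0.5, -0.2, -0.4]
opening: 0.0418
```

Request:
{"op": "play_rows", "data": {
  "series": [
    [[0.1, -0.004, -0.04, 0.005, -0.145], [0.1, -0.008, -0.08, 0.005, -0.29], [0.1, -0.012, -0.12, 0.005, -0.435], [0.1, -0.016, -0.16, 0.005, -0.58], [0.1, -0.02, -0.2, 0.005, -0.725], [0.1, -0.024, -0.24, 0.005, -0.87], [0.1, -0.028, -0.28, 0.005, -1.015], [0.1, -0.031, -0.32, 0, -1.16]]
  ]
}}

```text
t: 19.85
tool_pos: [0.5175, -0.3758, 0.2118]
orientation: [1.752, 2.606, -0.0]
force: [1.3, 0.1, 1.1]
opening: 0.0419
```

Request:
{"op": "play_rows", "data": {
  "series": [
    [[0.1, 0, -0.003, 0, -0.145], [0.1, 0, -0.003, 0, -0.29], [0.1, 0, -0.003, 0, -0.435], [0.1, 0, -0.003, 0, -0.58], [0.1, 0, -0.003, 0, -0.725], [0.1, 0, -0.003, 0, -0.87], [0.1, 0, -0.003, -0.02, -1.015], [0.1, 0, -0.003, -0.04, -1.16]]
  ]
}}

```text
t: 20.65
tool_pos: [0.5181, -0.3772, 0.1714]
orientation: [2.893, 1.22, 0.001]
force: [0.4, 0.2, 0.1]
opening: 0.0418
```

Request:
{"op": "play_rows", "data": {
  "series": [
    [[0.1, 0, 0, -0.015, -0.034], [0.1, 0, 0, -0.015, -0.034], [0.1, 0, 0, -0.015, -0.034]]
  ]
}}

```text
t: 20.95
tool_pos: [0.5175, -0.3768, 0.1561]
orientation: [-2.91, -1.182, 0.001]
force: [0.6, 0.1, 1.5]
opening: 0.0418
```

```bash
python3 car.py wrist c4; python3 st.py
```

```text
wrist block h0 0 [293 182  62  31] (518.1, -378.3, 59.9, 30.3, -46.1) z 0.0175 tray xy -435.9 38.5
wrist    fin h0 0 [379 133  26  34] (593.6, -383.5, 28.1, 11.7, 17.4) z 0.0533 tray xy -447.3 -36.3
wrist    fin h0 0 [318 192  13  31] (518.2, -378.3, 26.9, 10.4, 44.4) z 0.0534 tray xy -435.9 38.4
21.0 tcp [ 0.5179 -0.3772  0.1571] psi -45.81 tilt 0.05 F [ 0.   -0.89  0.38] op 0.0416 q [-0.71  0.28  1.45  0.    1.4   0.09]
```

View pics/c4_wrist.png

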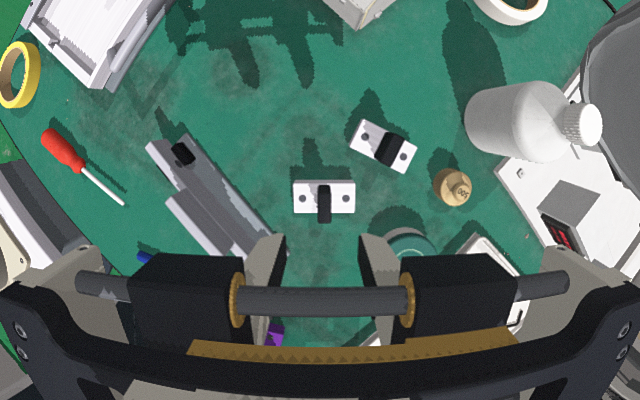

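Request:
{"op": "play_rows", "data": {
  "series": [
    [[0.1, 0, -0.001, -0.04, 0], [0.1, 0, -0.001, -0.08, 0], [0.1, 0, -0.001, -0.11, 0], [0.1, 0, -0.001, -0.12, 0], [0.1, 0, -0.001, -0.12, 0], [0.1, 0, -0.001, -0.12, 0], [0.6, 0, -0.001, -0.12, 0], [0.9, 0, -0.001, -0.12, 0]]
  ]
}}

```text
t: 21.8
tool_pos: [0.5189, -0.379, 0.0385]
orientation: [2.909, 1.179, 0.003]
force: [-0.4, -0.5, 0.4]
opening: 0.0303
```

Request:
{"op": "play_rows", "data": {
  "series": [
    [[0.9, 0, 0, 0, 0], [0.9, 0, 0, 0, 0], [0.9, 0, 0, 0.02, 0], [0.9, 0, 0, 0.05, 0], [0.9, 0, 0, 0.08, 0], [0.9, 0, 0, 0.11, 0], [0.9, 0, 0, 0.12, 0], [0.9, 0, 0, 0.12, 0]]
  ]
}}

```text
t: 22.6
tool_pos: [0.5185, -0.3787, 0.158]
orientation: [2.909, 1.178, 0.003]
force: [0.1, 0.4, -1.8]
opening: 0.0116
```

```bash
python3 st.py
```

```text
22.6 tcp [ 0.5185 -0.3787  0.158 ] psi -45.89 tilt 0.2 F [ 0.12  0.4  -1.77] op 0.0116 q [-0.71  0.28  1.45  0.    1.4   0.09]
```

Request:
{"op": "play_rows", "data": {
  "series": [
    [[0.9, 0, 0.03, 0, -0.1], [0.9, -0.005, 0.075, 0, -0.24], [0.9, -0.012, 0.12, 0, -0.38], [0.9, -0.02, 0.165, 0, -0.52], [0.9, -0.03, 0.21, 0, -0.66], [0.9, -0.04, 0.255, 0, -0.688], [0.9, -0.0495, 0.3, 0, -0.688], [0.9, -0.0495, 0.338, 0, -0.688]]
  ]
}}

```text
t: 23.4
tool_pos: [0.4654, -0.0376, 0.1534]
orientation: [-3.138, -0.129, 0.006]
force: [1.0, -0.1, -0.3]
opening: 0.0118
```

Request:
{"op": "play_rows", "data": {
  "series": [
    [[0.9, 0, 0, 0, 0], [0.9, 0, 0, -0.03, 0], [0.9, 0, 0, -0.06, 0], [0.9, 0, 0, -0.08, 0], [0.9, 0, 0, -0.09, 0], [0.9, 0, 0, -0.096, 0], [0.9, 0, 0, -0.096, 0], [0.9, 0, 0, -0.096, 0]]
  ]
}}

```text
t: 24.2
tool_pos: [0.4686, -0.0404, 0.0605]
orientation: [3.139, 0.128, 0.001]
force: [0.1, -0.5, 0.3]
opening: 0.0117
```

```bash
python3 st.py
```

```text
24.2 tcp [ 0.4686 -0.0404  0.0605] psi -85.33 tilt 0.05 F [ 0.14 -0.48  0.29] op 0.0117 q [-0.19 -0.06  2.02 -0.    1.19  1.29]
```

Request:
{"op": "play_rows", "data": {
  "series": [
    [[0.9, 0, 0, -0.001, 0], [0.6, 0, 0, -0.001, 0], [0.3, 0, 0, -0.001, 0], [0.1, 0, 0, -0.001, 0], [0.1, 0, 0, 0, 0], [0.1, 0, 0, 0.04, 0], [0.1, 0, 0, 0.09, 0], [0.1, 0, 0, 0.14, 0]]
  ]
}}

```text
t: 25.0
tool_pos: [0.4672, -0.0397, 0.2011]
orientation: [-3.138, -0.128, 0.003]
force: [0.4, 0.5, 0.1]
opening: 0.0418
```

Request:
{"op": "play_rows", "data": {
  "series": [
    [[0.1, 0, 0, 0, 0.145], [0.1, 0.01, -0.02, 0.01, 0.29], [0.1, 0.02, -0.05, 0.01, 0.435], [0.1, 0.03, -0.08, 0.01, 0.58], [0.1, 0.04, -0.11, 0.01, 0.725], [0.1, 0.05, -0.14, 0.01, 0.87], [0.1, 0.06, -0.17, 0.01, 1.015], [0.1, 0.07, -0.2, 0.01, 1.16]]
  ]
}}

```text
t: 25.8
tool_pos: [0.5383, -0.2412, 0.2099]
orientation: [-2.549, -1.835, 0.0]
force: [0.3, 0.0, 0.8]
opening: 0.0418
```

Request:
{"op": "play_rows", "data": {
  "series": [
    [[0.1, 0.007, -0.02, 0, 0.145], [0.1, 0.014, -0.04, 0, 0.29], [0.1, 0.021, -0.06, 0, 0.435], [0.1, 0.028, -0.08, 0, 0.58], [0.1, 0.035, -0.1, 0, 0.725], [0.1, 0.042, -0.12, 0, 0.87], [0.1, 0.049, -0.135, 0, 1.015], [0.1, 0.054, -0.143, 0, 1.16]]
  ]
}}

```text
t: 26.6
tool_pos: [0.592, -0.3842, 0.2095]
orientation: [-1.128, -2.931, 0.0]
force: [0.2, -0.0, 0.4]
opening: 0.0422
```

Request:
{"op": "play_rows", "data": {
  "series": [
    [[0.1, 0, 0, 0, 0.145], [0.1, 0, 0, 0, 0.29], [0.1, 0, 0, 0, 0.435], [0.1, 0, 0, -0.01, 0.58], [0.1, 0, 0, -0.03, 0.725], [0.1, 0, 0, -0.05, 0.862], [0.1, 0, 0, -0.05, 0.862], [0.1, 0, 0, -0.05, 0.862]]
  ]
}}

```text
t: 27.4
tool_pos: [0.5918, -0.3826, 0.1597]
orientation: [0.185, -3.135, -0.002]
force: [-0.7, 0.4, 1.3]
opening: 0.0421
```

```bash
python3 car.py wrist c5; python3 st.py
```

```text
wrist block h0 0 [287 176  66  40] (593.3, -384.3, 60.7, 30.9, -71.4) z 0.0175 tray xy -448.0 -35.9
wrist    fin h0 0 [611 127   7  23] (469.0, -46.1, 26.3, 5.2, 8.2) z 0.0539 tray xy -100.8 60.3
wrist    fin h0 0 [634 141   6  21] (471.9, 17.7, 26.6, 5.2, 2.4) z 0.0535 tray xy -37.5 52.1
wrist    fin h0 0 [311 190  17  32] (593.0, -384.1, 27.4, 11.6, 16.2) z 0.0532 tray xy -447.8 -35.6
wrist    fin h0 0 [592 224  11  23] (591.0, -35.5, 27.9, 7.0, -1.9) z 0.0538 tray xy -100.2 -62.2
wrist block h0 0.022 [575 220  32  24] (590.5, -31.5, 61.7, 30.2, -84.8) z 0.0391 tray xy -96.2 -62.0
wrist    fin h0 0.022 [624 128   8  24] (467.8, -41.2, 26.7, 14.2, 11.2) z 0.0747 tray xy -95.8 61.1
wrist    fin h0 0.022 [604 230  11  22] (590.5, -31.8, 26.9, 13.1, 5.6) z 0.0745 tray xy -96.5 -62.0
27.45 tcp [ 0.5924 -0.3831  0.161 ] psi 96.78 tilt 0.03 F [-0.06  0.36  0.31] op 0.0414 q [-0.65  0.45  1.24 -0.    1.45 -2.34]
```

View pics/c5_wrist.png

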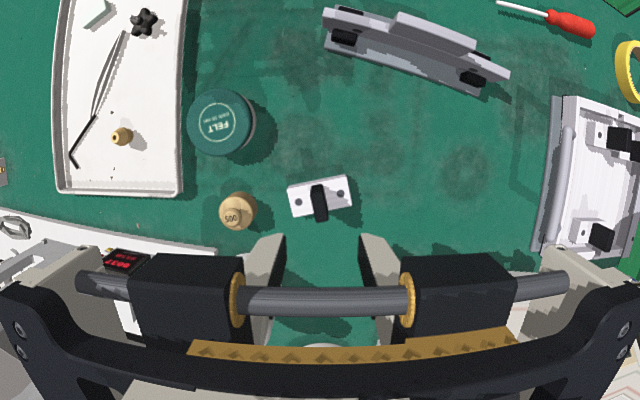

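Request:
{"op": "play_rows", "data": {
  "series": [
    [[0.1, 0.001, -0.001, -0.04, 0.03], [0.1, 0.001, -0.001, -0.08, 0.03], [0.1, 0.001, -0.001, -0.11, 0.03], [0.1, 0.001, -0.001, -0.123, 0.03], [0.1, 0.001, -0.001, -0.123, 0.03], [0.4, 0.001, -0.001, -0.123, 0.03], [0.65, 0.001, -0.001, -0.123, 0.03], [0.9, 0.001, -0.001, -0.123, 0.03]]
  ]
}}

```text
t: 28.25
tool_pos: [0.5945, -0.385, 0.0399]
orientation: [-0.238, 3.13, -0.004]
force: [0.6, -0.2, 0.7]
opening: 0.0231
```

Request:
{"op": "play_rows", "data": {
  "series": [
    [[0.9, 0, 0, 0, 0], [0.9, 0, 0, 0, 0], [0.9, 0, 0, 0.02, 0], [0.9, 0, 0, 0.05, 0], [0.9, 0, 0, 0.08, 0], [0.9, 0, 0, 0.11, 0], [0.9, 0, 0, 0.12, 0], [0.9, 0, 0, 0.12, 0]]
  ]
}}

```text
t: 29.05
tool_pos: [0.5941, -0.3847, 0.1593]
orientation: [-0.239, 3.13, -0.004]
force: [-1.3, -0.7, -2.4]
opening: 0.012
```

```bash
python3 st.py;  python3 car.py wrist c6
```

```text
29.05 tcp [ 0.5941 -0.3847  0.1593] psi 98.72 tilt 0.22 F [-1.25 -0.74 -2.4 ] op 0.012 q [-0.65  0.46  1.23  0.    1.45 -2.37]
wrist    fin h0 0 [614 136   8  22] (469.0, -46.0, 26.0, 6.6, 4.6) z 0.0541 tray xy -100.7 60.3
wrist    fin h0 0 [636 150   4  21] (471.8, 17.3, 26.9, 4.7, 7.1) z 0.0522 tray xy -37.8 52.3
wrist    fin h0 0 [591 232  12  22] (590.6, -35.8, 27.4, 4.7, 0.2) z 0.054 tray xy -100.5 -61.8
wrist block h0 0.022 [574 227  32  23] (590.6, -31.9, 60.4, 30.1, -85.0) z 0.039 tray xy -96.6 -62.1
wrist    fin h0 0.022 [626 137   9  24] (467.7, -40.8, 26.8, 14.3, 7.0) z 0.0745 tray xy -95.4 61.1
wrist    fin h0 0.022 [603 238  12  21] (590.4, -32.1, 26.9, 11.6, 6.0) z 0.0744 tray xy -96.8 -61.9
```

View pics/c6_wrist.png

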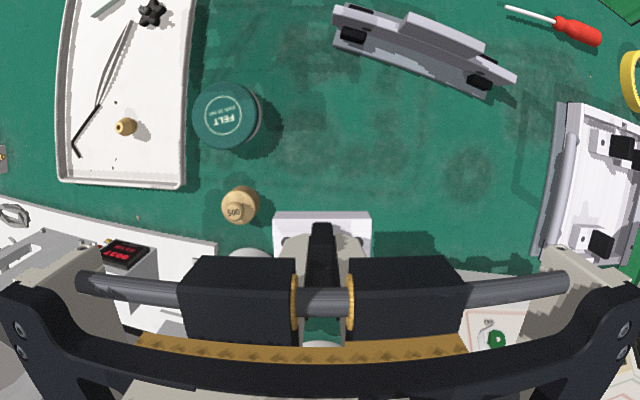

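C is held and square to the jaws. B's fin is not where it should be, between the two visible tray fins at (623,148) and (602,243), so I look over the tray before placing C.

Request:
{"op": "play_rows", "data": {
  "series": [
    [[0.9, -0.005, 0.03, 0.03, -0.04], [0.9, -0.01, 0.07, 0.06, -0.07], [0.9, -0.015, 0.11, 0.08, -0.07], [0.9, -0.02, 0.15, 0.08, -0.07], [0.9, -0.03, 0.19, 0.08, -0.07], [0.9, -0.04, 0.22, 0.08, -0.07], [0.9, -0.04, 0.22, 0.08, -0.07], [0.9, -0.04, 0.22, 0.08, -0.07]]
  ]
}}

```text
t: 29.9
tool_pos: [0.5523, -0.1632, 0.235]
orientation: [0.131, -3.136, -0.001]
force: [0.2, -0.2, -1.0]
opening: 0.012
```

```bash
python3 st.py;  python3 car.py wrist,top c7
```

```text
29.9 tcp [ 0.5523 -0.1632  0.235 ] psi 94.79 tilt 0.17 F [ 0.21 -0.17 -0.95] op 0.012 q [-0.38  0.07  1.55 -0.    1.53 -2.03]
wrist    fin h0 0 [431 112   5  24] (468.8, -46.0, 26.1, 2.3, 4.6) z 0.0539 tray xy -100.7 60.5
wrist    fin h0 0 [479 124   5  23] (472.4, 17.6, 25.8, 2.8, 7.7) z 0.0542 tray xy -37.6 51.7
wrist    fin h0 0 [423 217  11  23] (589.1, -35.6, 27.1, 6.8, -9.1) z 0.0545 tray xy -100.2 -60.3
wrist block h0 0.022 [402 212  47  24] (589.5, -30.9, 60.7, 29.5, -84.8) z 0.0393 tray xy -95.5 -61.1
wrist    fin h0 0.022 [438 112  12  25] (468.2, -40.7, 25.9, 12.1, 5.4) z 0.075 tray xy -95.4 60.6
wrist    fin h0 0.022 [488 124  10  25] (471.8, 21.8, 27.2, 11.5, 7.3) z 0.075 tray xy -33.4 51.9
wrist    fin h0 0.022 [429 223  13  23] (590.2, -31.0, 26.8, 11.5, 4.8) z 0.075 tray xy -95.7 -61.8
top    fin h0 0.022 [251 153   5  11] (588.4, -32.2, 27.3, 10.7, 4.7) z 0.0769 tray xy -96.7 -59.9
```

View pics/c7_wrist.png

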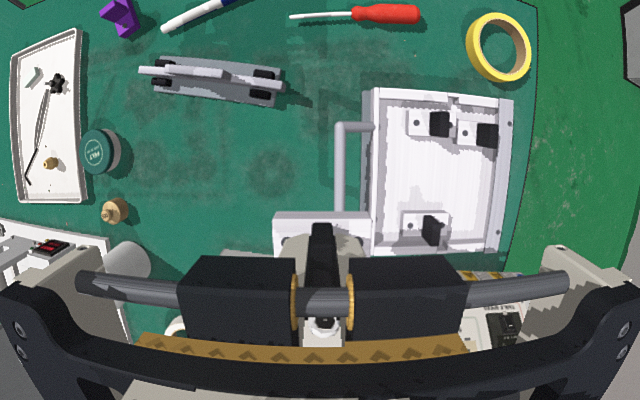

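The view shows B knocked to tray (-33, 52), right behind D at (-95, 61). I place C at y = -22, then move D to y = +15, leaving B where it is.

```bash
python3 st.py
```

```text
30.0 tcp [ 0.5528 -0.1646  0.2357] psi 94.68 tilt 0.11 F [ 0.02 -0.2  -1.29] op 0.0116 q [-0.38  0.07  1.55 -0.    1.53 -2.03]
```

Request:
{"op": "play_rows", "data": {
  "series": [
    [[0.9, -0.001, 0.04, 0, 0], [0.9, -0.002, 0.08, 0, 0], [0.9, -0.0025, 0.115, -0.02, 0], [0.9, -0.0025, 0.131, -0.06, 0], [0.9, -0.0025, 0.131, -0.1, 0], [0.9, -0.0025, 0.131, -0.13, 0], [0.9, -0.0025, 0.131, -0.15, 0], [0.9, -0.0025, 0.131, -0.16, 0]]
  ]
}}

```text
t: 30.8
tool_pos: [0.549, -0.0337, 0.0738]
orientation: [0.127, -3.134, -0.001]
force: [0.5, -0.1, -0.9]
opening: 0.0119
```

Request:
{"op": "play_rows", "data": {
  "series": [
    [[0.9, 0, 0, -0.007, 0], [0.9, 0, 0, -0.012, 0], [0.9, 0, 0, -0.015, 0], [0.9, 0, 0, -0.015, 0], [0.9, 0, 0, -0.015, 0]]
  ]
}}

```text
t: 31.3
tool_pos: [0.5512, -0.0331, 0.063]
orientation: [-0.129, 3.138, -0.0]
force: [-0.2, 0.6, -1.0]
opening: 0.0117
```

```bash
python3 st.py
```

```text
31.3 tcp [ 0.5512 -0.0331  0.063 ] psi 94.71 tilt 0.08 F [-0.18  0.58 -1.05] op 0.0117 q [-0.15  0.15  1.79 -0.    1.2  -1.81]
```

Request:
{"op": "play_rows", "data": {
  "series": [
    [[0.9, 0, 0, -0.001, 0], [0.9, 0, 0, -0.001, 0], [0.6, 0, 0, -0.001, 0], [0.3, 0, 0, -0.001, 0], [0.1, 0, 0, -0.001, 0], [0.1, 0, 0, -0.001, 0], [0.1, 0, 0, 0.03, 0], [0.1, 0, 0, 0.075, 0]]
  ]
}}

```text
t: 32.1
tool_pos: [0.5479, -0.0325, 0.1346]
orientation: [0.129, -3.132, -0.002]
force: [1.1, -0.9, -0.2]
opening: 0.0418
```

Request:
{"op": "play_rows", "data": {
  "series": [
    [[0.1, -0.02, 0, 0.02, 0], [0.1, -0.06, -0.003, 0.03, 0], [0.1, -0.08, -0.007, 0.03, 0], [0.1, -0.082, -0.007, 0.03, 0], [0.1, -0.082, -0.007, 0.03, 0], [0.1, -0.082, -0.007, 0.03, 0]]
  ]
}}

```text
t: 32.7
tool_pos: [0.4693, -0.0399, 0.1671]
orientation: [-0.129, 3.139, 0.0]
force: [-0.4, 0.1, 0.1]
opening: 0.0415
```

```bash
python3 car.py wrist c8;python3 st.py
```

```text
wrist block h0 0 [ 21 191  17  39] (522.2, -467.0, 60.7, 24.9, 20.0) z 0.0167 tray xy -524.6 41.7
wrist    fin h0 0 [384 195  12  28] (468.2, 17.8, 25.6, 7.9, -15.5) z 0.054 tray xy -37.1 55.8
wrist block h0 0.022 [289 181  65  32] (467.5, -40.3, 60.7, 30.0, -85.2) z 0.0395 tray xy -94.9 61.3
wrist block h0 0.022 [356 190  57  31] (470.9, 20.3, 54.8, 29.4, -85.4) z 0.0395 tray xy -34.8 52.9
wrist block h0 0.022 [293 261  59  27] (549.0, -32.5, 59.5, 29.3, -85.7) z 0.0394 tray xy -93.8 -20.6
wrist    fin h0 0.022 [315 191  13  32] (467.0, -40.2, 26.3, 9.9, 4.6) z 0.0751 tray xy -94.8 61.8
wrist    fin h0 0.022 [388 201  15  31] (470.2, 22.4, 26.1, 11.8, 5.8) z 0.0751 tray xy -32.6 53.5
wrist    fin h0 0.022 [316 317  11  22] (589.8, -30.2, 27.1, 10.0, 4.5) z 0.0753 tray xy -94.9 -61.4
32.75 tcp [ 0.4693 -0.0398  0.1669] psi 94.71 tilt 0.01 F [0.06 0.3  0.27] op 0.0417 q [-0.19 -0.18  1.92  0.    1.41 -1.85]
```

View pics/c8_wrist.png

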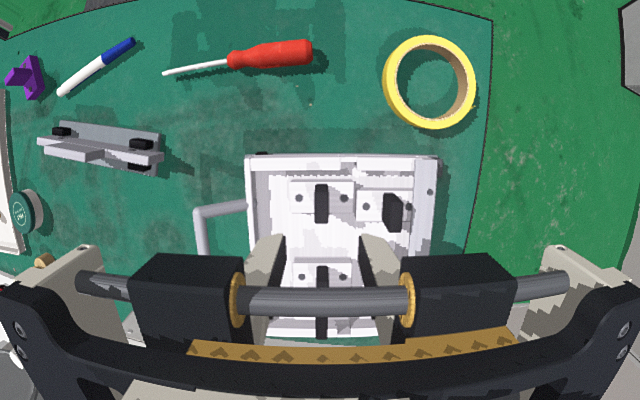

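C and A are fine. I grip D at (0.4673, -0.0402), lift it, shift it 45 mm along the fence and put it down.

Request:
{"op": "play_rows", "data": {
  "series": [
    [[0.1, -0.002, -0.0005, -0.04, 0], [0.1, -0.002, -0.0005, -0.08, 0], [0.1, -0.002, -0.0005, -0.098, 0], [0.1, -0.002, -0.0005, -0.105, 0], [0.1, -0.002, -0.0005, -0.1055, 0], [0.5, -0.002, -0.0005, -0.1055, 0], [0.9, -0.002, -0.0005, -0.1055, 0], [0.9, -0.002, -0.0005, -0.1055, 0]]
  ]
}}

```text
t: 33.55
tool_pos: [0.4677, -0.0406, 0.063]
orientation: [-0.129, 3.137, -0.001]
force: [0.1, 0.1, -0.7]
opening: 0.0222
```

Request:
{"op": "play_rows", "data": {
  "series": [
    [[0.9, 0, 0, 0, 0], [0.9, 0, 0, 0.015, 0], [0.9, 0, 0, 0.04, 0], [0.9, 0, 0, 0.065, 0], [0.9, 0.02, 0.001, 0.07, 0], [0.9, 0.04, 0.003, 0.07, 0], [0.9, 0.0455, 0.0035, 0.07, 0], [0.9, 0.0455, 0.0035, 0.07, 0]]
  ]
}}

```text
t: 34.35
tool_pos: [0.512, -0.0368, 0.1313]
orientation: [0.13, -3.138, -0.0]
force: [-1.2, -0.3, -2.0]
opening: 0.0119
```

```bash
python3 st.py
```

```text
34.35 tcp [ 0.512  -0.0368  0.1313] psi 94.73 tilt 0.05 F [-1.2  -0.33 -2.02] op 0.0119 q [-0.17 -0.03  1.84 -0.    1.33 -1.82]
```

Request:
{"op": "play_rows", "data": {
  "series": [
    [[0.9, 0, 0, -0.03, 0], [0.9, 0, 0, -0.05, 0], [0.9, 0, 0, -0.062, 0], [0.9, 0, 0, -0.068, 0], [0.9, 0, 0, -0.07, 0], [0.9, 0, 0, -0.071, 0], [0.9, 0, 0, -0.071, 0], [0.9, 0, 0, -0.071, 0]]
  ]
}}

```text
t: 35.15
tool_pos: [0.5141, -0.0373, 0.0639]
orientation: [-0.129, 3.135, -0.002]
force: [-4.0, 0.6, 15.1]
opening: 0.0118
```

Request:
{"op": "play_rows", "data": {
  "series": [
    [[0.6, 0, 0, 0, 0], [0.3, 0, 0, 0, 0], [0.1, 0, 0, 0, 0], [0.1, 0, 0, 0, 0], [0.1, 0, 0, 0.03, 0], [0.1, 0, 0, 0.07, 0], [0.1, 0.01, -0.04, 0.11, 0], [0.1, 0.02, -0.08, 0.12, 0]]
  ]
}}

```text
t: 35.95
tool_pos: [0.5339, -0.1167, 0.1849]
orientation: [-0.134, 3.134, -0.002]
force: [1.5, 0.1, 0.6]
opening: 0.0415
```

Request:
{"op": "play_rows", "data": {
  "series": [
    [[0.4, 0.002, -0.02, 0, 0], [0.4, 0.004, -0.024, 0, 0], [0.4, 0.004, -0.024, 0, 0], [0.4, 0.004, -0.024, 0, 0]]
  ]
}}

```text
t: 36.35
tool_pos: [0.5355, -0.1398, 0.1797]
orientation: [0.13, -3.137, -0.002]
force: [-0.6, 0.3, -0.4]
opening: 0.0277
```

```bash
python3 car.py wrist c9;python3 st.py; python3 - <<'E'
from h import *
c=cam("wrist");P=cloud(c);z=P[...,2]
m=(z>.062)&(z<.08)&(P[...,1]<-.12)&(P[...,1]>-.17)&(P[...,0]>.4)&(P[...,0]<.64)
for i,s,k in blobs(m,60): print("handle",s,P[k].mean(0),z[k].max(),rect(P[k]))
E
```

```text
wrist block h0 0 [ 65 145  16  46] (526.5, -466.5, 61.3, 23.5, 7.8) z 0.0165 tray xy -524.5 37.4
wrist    fin h0 0 [482 137   8  27] (471.2, 17.5, 26.1, 2.4, 4.3) z 0.0539 tray xy -37.6 52.9
wrist    fin h0 0 [423 174  10  29] (514.7, -42.6, 27.3, 6.7, -8.5) z 0.0543 tray xy -101.1 14.4
wrist    fin h0 0 [421 209  13  26] (548.0, -38.1, 26.6, 7.8, -15.1) z 0.0541 tray xy -99.3 -19.1
wrist block h0 0.022 [456 133  49  30] (471.2, 21.1, 57.6, 29.1, -85.3) z 0.0394 tray xy -34.0 52.6
wrist block h0 0.022 [395 170  58  30] (515.0, -37.3, 60.7, 30.0, -85.6) z 0.0394 tray xy -95.8 13.7
wrist    fin h0 0.022 [493 139  13  29] (471.4, 23.1, 26.7, 13.4, 2.7) z 0.075 tray xy -32.0 52.2
wrist    fin h0 0.022 [429 177  16  32] (515.5, -37.9, 28.2, 12.2, 2.9) z 0.075 tray xy -96.4 13.2
wrist    fin h0 0.022 [428 215  15  29] (549.7, -33.6, 26.8, 11.6, 2.2) z 0.0749 tray xy -95.0 -21.2
36.4 tcp [ 0.5356 -0.1396  0.1798] psi 94.77 tilt 0.1 F [ 0.19  0.34 -0.12] op 0.0279 q [-0.35  0.04  1.68  0.    1.42 -2.  ]
handle [ 308  138   26  131 1881] [ 0.53391737 -0.14402831  0.07065422] 0.07439617745902155 (538.0, -139.9, 119.9, 21.7, 4.8)
```

View pics/c9_wrist.png

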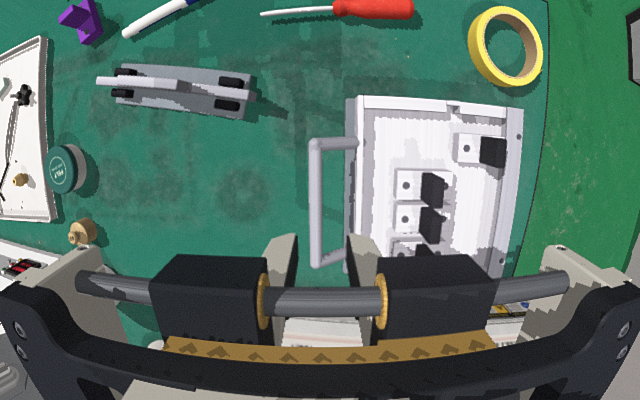

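All four carriers lie at tray y = -61, -21, 13.5 and 52.5, square to within 0.5°. Next is the handle at (0.5376, -0.1445, 0.067).

Request:
{"op": "play_rows", "data": {
  "series": [
    [[0.4, 0.002, -0.0047, -0.04, 0], [0.4, 0.002, -0.0047, -0.08, 0], [0.4, 0.002, -0.0047, -0.105, 0], [0.4, 0.002, -0.0047, -0.118, 0], [0.4, 0.002, -0.0047, -0.118, 0], [0.4, 0.002, -0.0047, -0.118, 0]]
  ]
}}

```text
t: 37.05
tool_pos: [0.5389, -0.1455, 0.0638]
orientation: [-0.13, 3.138, -0.001]
force: [0.6, 1.3, 0.5]
opening: 0.028
```

Request:
{"op": "play_rows", "data": {
  "series": [
    [[0.6, 0, 0, 0, 0], [0.9, 0, 0, 0, 0], [0.9, 0, 0, 0, 0], [0.9, 0, 0, 0, 0], [0.9, 0, 0, 0, 0]]
  ],
  "force": 20
}}

```text
t: 37.55
tool_pos: [0.5392, -0.1452, 0.0642]
orientation: [-0.129, 3.137, 0.0]
force: [-1.1, 4.0, 6.4]
opening: 0.0116
```

```bash
python3 st.py
```

```text
37.55 tcp [ 0.5392 -0.1452  0.0642] psi 94.72 tilt 0.13 F [-1.14  4.03  6.38] op 0.0116 q [-0.36  0.16  1.77  0.    1.2  -2.01]
```

Request:
{"op": "play_rows", "data": {
  "series": [
    [[0.9, 0, 0.0012, 0.005, 0], [0.9, 0, 0.0025, 0.01, 0], [0.9, 0, 0.004, 0.0153, 0], [0.9, -0.0005, 0.0055, 0.0203, 0], [0.9, -0.0006, 0.0072, 0.0253, 0], [0.9, -0.0007, 0.009, 0.0302, 0], [0.9, -0.0009, 0.011, 0.035, 0], [0.9, -0.001, 0.013, 0.04, 0]]
  ]
}}

```text
t: 38.35
tool_pos: [0.538, -0.1329, 0.1034]
orientation: [-0.129, 3.137, -0.002]
force: [7.0, -0.1, -5.5]
opening: 0.0111
```

```bash
python3 st.py; python3 -c "
from h import *
c=cam('scene');cv2.imwrite('pics/s1.png',cv2.resize(c['color'][130:230,210:370,::-1],None,fx=4,fy=4))"
```

```text
38.35 tcp [ 0.538  -0.1329  0.1034] psi 94.71 tilt 0.13 F [ 7.01 -0.13 -5.47] op 0.0111 q [-0.33  0.11  1.76 -0.    1.28 -1.99]
```

View pics/s1.png

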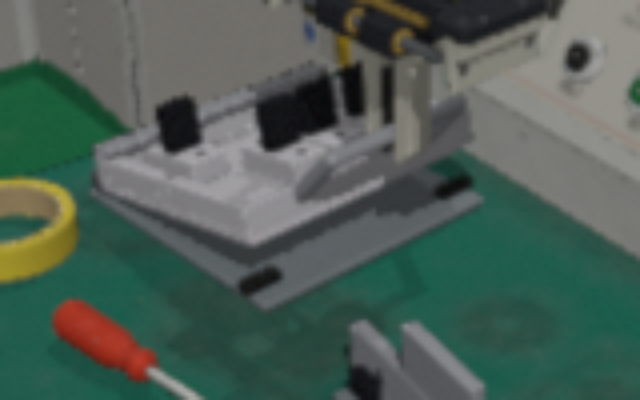

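Request:
{"op": "play_rows", "data": {
  "series": [
    [[0.9, 0, 0.0022, 0.0047, 0], [0.9, 0, 0.0045, 0.0093, 0], [0.9, 0, 0.007, 0.014, 0], [0.9, 0, 0.0095, 0.0187, 0], [0.9, 0, 0.0122, 0.0232, 0], [0.9, 0, 0.0149, 0.0276, 0], [0.9, 0, 0.0178, 0.032, 0], [0.9, 0, 0.0207, 0.0363, 0]]
  ]
}}

```text
t: 39.2
tool_pos: [0.5366, -0.1135, 0.1396]
orientation: [0.128, -3.138, 0.004]
force: [-2.0, -8.1, 0.7]
opening: 0.0115
```

Request:
{"op": "play_rows", "data": {
  "series": [
    [[0.9, 0, 0, 0, 0], [0.9, 0, 0, 0, 0], [0.9, 0, 0, 0, 0], [0.9, 0, 0, 0, 0], [0.9, 0, 0, 0, 0], [0.9, 0, 0, 0, 0]]
  ]
}}

```text
t: 39.8
tool_pos: [0.5366, -0.1136, 0.1395]
orientation: [0.128, -3.138, 0.004]
force: [-1.6, -6.9, 1.9]
opening: 0.0113
```

```bash
python3 st.py; cat > tilt.py <<'E'
from h import *
# carriers in frame of tilted tray
a=np.radians(4.7);n=np.array([-np.sin(a),np.cos(a),0]);t=np.array([-np.cos(a),-np.sin(a),0]);O=np.array([.5208,.0593,.022])
s=sensors.read_state()["tool_pos"]; g=s+[0,0,.005]-O; phi=np.arctan2(g[2],-(g@n))-.2162; print("phi",phi, "r",np.hypot(g[2],g@n))
ex=n*np.cos(phi)-np.array([0,0,np.sin(phi)]); ez=np.array([0,0,np.cos(phi)])+n*np.sin(phi)
for k in("wrist","top","scene"):
    c=cam(k);cv2.imwrite(f"pics/tilt_{k}_{s[2]:.3f}.png",c["color"][:,:,::-1]);P=cloud(c)-O
    X=P@ex;Y=P@t;Z=P@ez; im=c["color"].astype(int)
    reg=(X>-.16)&(X<.0)&(abs(Y)<.09)
    for i,st,m in blobs(reg&(Z>.046)&(Z<.06)&(im.max(2)<70),15):
        q=np.stack([X[m],Y[m]],1); print(k,"fin",st[:4],"x,y",rect(q),"z",Z[m].mean().round(4))
    for i,st,m in blobs(reg&(Z>.013)&(Z<.0215)&(im.min(2)>60),40):
        q=np.stack([X[m],Y[m]],1); r=rect(q)
        if r[2]<75:print(k,"block",st[:4],"x,y",r,"xmin",X[m].min().round(4),"z",Z[m].mean().round(4))
E
python3 tilt.py; ls pics | grep tilt
```

```text
39.8 tcp [ 0.5366 -0.1136  0.1395] psi 94.66 tilt 0.16 F [-1.55 -6.9   1.88] op 0.0113 q [-0.3   0.06  1.74 -0.    1.35 -1.95]
phi 0.3982590225558092 r 0.21251539907693232
wrist fin [519 138  15  35] x,y (-31.8, 52.6, 26.7, 12.9, -89.3) z 0.051
wrist fin [513 186  16  35] x,y (-32.1, 13.1, 27.4, 12.8, -87.5) z 0.051
wrist fin [506 225  17  34] x,y (-32.1, -21.1, 27.7, 11.9, 89.9) z 0.051
wrist fin [500 267  14  11] x,y (-31.1, -50.3, 12.8, 8.2, 5.5) z 0.0504
wrist block [473 104  44  21] x,y (-31.2, 87.9, 64.5, 11.6, -8.9) xmin -0.0637 z 0.0177
wrist block [471 126  46  43] x,y (-30.3, 54.8, 65.4, 33.2, 7.7) xmin -0.0618 z 0.0165
wrist block [466 172  47  43] x,y (-30.4, 13.5, 63.6, 31.9, 4.8) xmin -0.0616 z 0.0165
wrist block [461 213  46  39] x,y (-30.6, -21.4, 61.0, 30.3, 0.2) xmin -0.061 z 0.0165
wrist block [457 251  43  31] x,y (-30.8, -58.7, 60.9, 25.9, -2.7) xmin -0.0611 z 0.0165
top fin [218 182   6  10] x,y (-33.5, 14.7, 24.4, 14.3, 85.5) z 0.0527
top fin [219 197   5   9] x,y (-33.9, 52.3, 21.8, 10.7, -86.0) z 0.0515
top block [226 156  11  13] x,y (-47.2, -56.5, 32.8, 31.6, 79.9) xmin -0.0632 z 0.0175
top block [226 170  12  13] x,y (-45.1, -19.4, 34.1, 30.7, -2.9) xmin -0.0619 z 0.0175
top block [227 182  12  13] x,y (-47.5, 14.3, 33.5, 30.8, -0.0) xmin -0.0643 z 0.017
top block [228 197  11  12] x,y (-49.8, 54.6, 30.2, 27.1, -87.1) xmin -0.0638 z 0.0173
scene fin [278 140  10   6] x,y (-36.3, -60.0, 28.1, 13.7, 66.0) z 0.051
scene fin [258 144  19   9] x,y (-35.4, -3.1, 60.5, 16.2, 85.4) z 0.0509
scene fin [246 151  10   7] x,y (-36.7, 53.7, 28.2, 7.8, 86.0) z 0.051
tilt_scene_0.140.png
tilt_top_0.140.png
tilt_wrist_0.140.png
```

Every camera puts all four fins at x ≈ -32 and the rear ends at about -61, square, at 0.40 rad. Now I lower the tray gently along the same arc.

Request:
{"op": "play_rows", "data": {
  "series": [
    [[0.9, 0, -0.0029, -0.0043, 0], [0.9, 0, -0.0058, -0.0087, 0], [0.9, 0, -0.0085, -0.0131, 0], [0.9, 0, -0.0112, -0.0176, 0], [0.9, 0, -0.0137, -0.0223, 0], [0.9, 0, -0.0162, -0.027, 0], [0.9, 0, -0.0185, -0.0316, 0], [0.9, 0, -0.0207, -0.0363, 0]]
  ]
}}

```text
t: 40.75
tool_pos: [0.538, -0.1331, 0.1031]
orientation: [-0.129, 3.137, -0.001]
force: [3.6, -3.1, -1.0]
opening: 0.0115
```

Request:
{"op": "play_rows", "data": {
  "series": [
    [[0.9, 0, -0.002, -0.0048, 0], [0.9, 0, -0.004, -0.0098, 0], [0.9, 0, -0.0058, -0.0147, 0], [0.9, 0.0005, -0.0075, -0.0197, 0], [0.9, 0.0005, -0.009, -0.0247, 0], [0.9, 0.0008, -0.0105, -0.0298, 0], [0.9, 0.001, -0.0112, -0.0325, 0], [0.9, 0.001, -0.0118, -0.035, 0]]
  ]
}}

```text
t: 41.55
tool_pos: [0.5387, -0.1445, 0.0676]
orientation: [-0.129, 3.138, -0.0]
force: [4.5, -2.2, -0.7]
opening: 0.0112
```

Request:
{"op": "play_rows", "data": {
  "series": [
    [[0.9, 0, -0.0004, -0.0015, 0], [0.9, 0, -0.0008, -0.003, 0], [0.9, 0, -0.001, -0.004, 0], [0.9, 0, -0.0012, -0.005, 0], [0.9, 0, -0.0012, -0.0055, 0], [0.9, 0, -0.0012, -0.006, 0], [0.9, 0, -0.0012, -0.006, 0]]
  ]
}}

```text
t: 42.25
tool_pos: [0.5388, -0.1452, 0.0643]
orientation: [-0.13, 3.138, 0.001]
force: [-6.5, 4.5, 20.8]
opening: 0.0114
```

```bash
python3 st.py; python3 tilt.py
```

```text
42.25 tcp [ 0.5388 -0.1452  0.0643] psi 94.73 tilt 0.07 F [-6.45  4.52 20.75] op 0.0114 q [-0.36  0.16  1.77  0.    1.21 -2.01]
phi 0.010048757392228963 r 0.2106954618788599
wrist fin [583 150  21  43] x,y (-31.9, 52.2, 27.7, 13.2, -89.5) z 0.0513
wrist fin [572 209  23  42] x,y (-31.9, 12.9, 28.0, 13.2, -87.6) z 0.0512
wrist block [532 106  59  15] x,y (-34.2, 88.4, 59.4, 3.2, 0.1) xmin -0.0639 z 0.0186
wrist block [530 140  59  44] x,y (-32.2, 52.4, 59.3, 29.5, -0.0) xmin -0.0619 z 0.0168
wrist block [521 195  62  42] x,y (-31.0, 12.5, 61.2, 30.6, 1.8) xmin -0.0618 z 0.0167
wrist block [512 238  60  39] x,y (-31.0, -20.8, 60.1, 29.8, 0.9) xmin -0.0612 z 0.0166
wrist block [499 300  31  20] x,y (-48.3, -66.9, 26.7, 17.3, -2.0) xmin -0.0616 z 0.0166
wrist block [493 326  28  11] x,y (-47.9, -88.6, 29.3, 2.6, 0.7) xmin -0.0625 z 0.0164
wrist block [459 334  21   9] x,y (-86.5, -88.8, 17.5, 2.4, -0.6) xmin -0.0953 z 0.0163
top block [236 184   7  11] x,y (-57.8, 17.2, 31.7, 15.0, 60.0) xmin -0.061 z 0.0175
scene fin [283 146   9   4] x,y (-32.8, -58.7, 25.2, 11.9, -84.3) z 0.0515
scene fin [263 148  19  11] x,y (-32.8, -4.7, 61.9, 15.4, 87.2) z 0.0525
scene fin [251 156  10   7] x,y (-33.9, 54.1, 25.3, 13.2, 89.5) z 0.0524
```

Request:
{"op": "play_rows", "data": {
  "series": [
    [[0.9, 0, 0, 0.002, 0], [0.6, 0, 0, 0.002, 0], [0.4, 0, 0, 0.002, 0], [0.4, 0, 0, 0.002, 0], [0.4, 0, 0, 0.02, 0], [0.4, 0, 0, 0.06, 0], [0.4, 0, 0, 0.11, 0], [0.4, 0, 0, 0.15, 0]]
  ]
}}

```text
t: 43.2
tool_pos: [0.5378, -0.1456, 0.2136]
orientation: [0.129, -3.139, 0.0]
force: [2.2, 0.1, 0.4]
opening: 0.0279
```

Request:
{"op": "play_rows", "data": {
  "series": [
    [[0.1, 0, 0, 0.02, 0], [0.1, -0.01, -0.01, 0.02, -0.14], [0.1, -0.03, -0.03, 0.02, -0.28], [0.1, -0.05, -0.06, 0.02, -0.42], [0.1, -0.07, -0.09, 0.02, -0.56], [0.1, -0.09, -0.12, 0.02, -0.7], [0.1, -0.106, -0.15, 0.02, -0.84], [0.1, -0.106, -0.163, 0.02, -0.98]]
  ]
}}

```text
t: 44.0
tool_pos: [0.4299, -0.3108, 0.2312]
orientation: [-1.375, -2.823, 0.001]
force: [-0.6, 0.3, 0.3]
opening: 0.0417
```

Request:
{"op": "play_rows", "data": {
  "series": [
    [[0.1, 0, 0, 0, -0.14], [0.1, 0, 0, 0, -0.28], [0.1, 0, 0, 0, -0.42], [0.1, 0, 0, 0, -0.56], [0.1, 0, 0, 0, -0.7], [0.1, 0, 0, 0, -0.791], [0.1, 0, 0, 0, -0.791], [0.1, 0, 0, 0, -0.791]]
  ]
}}

```text
t: 44.8
tool_pos: [0.4319, -0.3085, 0.2312]
orientation: [-2.345, -2.089, 0.0]
force: [-0.2, 0.5, 0.1]
opening: 0.0418
```

```bash
python3 st.py; python3 - <<'E'
from h import *
c=cam("wrist");cv2.imwrite("pics/k1.png",c["color"][:,:,::-1]);P=cloud(c);z=P[...,2]
reg=(abs(P[...,0]-.432)<.06)&(abs(P[...,1]+.309)<.11)
for n,lo,hi in(("tab",.072,.083),("shoulder",.039,.049)):
    for i,s,m in blobs(reg&(z>lo)&(z<hi),60): print(n,s,P[m].mean(0).round(4),rect(P[m]))
E
```

```text
44.8 tcp [ 0.4319 -0.3085  0.2312] psi -6.6 tilt 0.05 F [-0.25  0.54  0.05] op 0.0418 q [-0.72 -0.06  1.68 -0.    1.52 -0.6 ]
tab [317 158  10  68 668] [ 0.4318 -0.3072  0.0775] (431.6, -308.1, 70.1, 9.4, 83.5)
shoulder [319 103   8  54 424] [ 0.44   -0.2454  0.0435] (440.0, -245.6, 57.8, 7.7, 83.4)
shoulder [319 225   8  37 268] [ 0.4246 -0.3766  0.0436] (424.7, -377.9, 46.6, 8.3, 83.2)
```

View pics/k1.png

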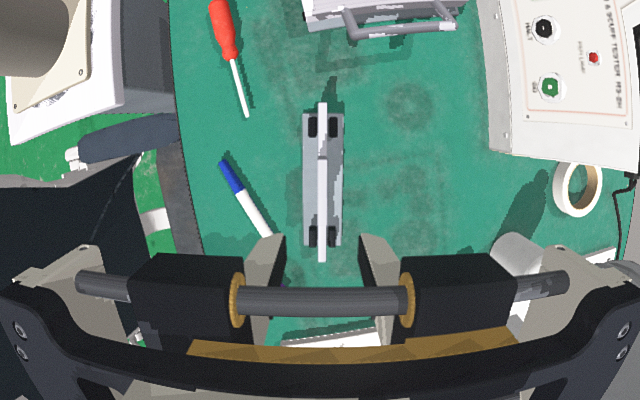

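The keeper stands at (0.4317, -0.3085), still upright. Next is the grasp.

Request:
{"op": "play_rows", "data": {
  "series": [
    [[0.1, 0, 0, -0.05, 0], [0.1, 0, 0, -0.095, 0], [0.1, 0, 0, -0.13, 0], [0.1, 0, 0, -0.155, 0], [0.1, 0, 0, -0.167, 0], [0.1, 0, 0, -0.169, 0], [0.1, 0, 0, -0.169, 0], [0.1, 0, 0, -0.169, 0]]
  ]
}}

```text
t: 45.65
tool_pos: [0.4332, -0.3096, 0.0645]
orientation: [2.346, 2.085, 0.001]
force: [0.5, -0.8, -0.1]
opening: 0.0419
```

Request:
{"op": "play_rows", "data": {
  "series": [
    [[0.6, 0, 0, 0, 0], [0.95, 0, 0, 0, 0], [0.95, 0, 0, 0, 0], [0.95, 0, 0, 0, 0], [0.95, 0, 0, 0, 0]]
  ],
  "force": 30
}}

```text
t: 46.15
tool_pos: [0.4321, -0.3087, 0.0628]
orientation: [2.348, 2.086, 0.0]
force: [-1.0, 0.8, 0.8]
opening: 0.0101
```

```bash
python3 st.py
```

```text
46.15 tcp [ 0.4321 -0.3087  0.0628] psi -6.76 tilt 0.01 F [-1.03  0.81  0.77] op 0.0101 q [-0.72  0.1   1.85 -0.    1.2  -0.6 ]
```

Request:
{"op": "play_rows", "data": {
  "series": [
    [[0.95, 0, 0, 0.015, 0], [0.95, 0, 0, 0.035, 0], [0.95, 0, 0, 0.06, 0], [0.95, 0, 0, 0.09, 0], [0.95, 0, 0, 0.13, 0], [0.95, 0, 0, 0.165, 0], [0.95, 0, 0, 0.17, 0], [0.95, 0, 0, 0.17, 0]]
  ]
}}

```text
t: 46.95
tool_pos: [0.4327, -0.3091, 0.2343]
orientation: [2.346, 2.085, 0.001]
force: [-0.1, -0.4, -3.2]
opening: 0.0094
```

```bash
python3 st.py
```

```text
46.95 tcp [ 0.4327 -0.3091  0.2343] psi -6.76 tilt 0.17 F [-0.11 -0.43 -3.16] op 0.0094 q [-0.72 -0.06  1.68 -0.    1.52 -0.6 ]
```

Request:
{"op": "play_rows", "data": {
  "series": [
    [[0.95, 0, 0.02, 0, 0.12], [0.95, 0, 0.05, 0, 0.26], [0.95, 0.005, 0.08, 0, 0.4], [0.95, 0.015, 0.12, 0, 0.54], [0.95, 0.025, 0.16, 0, 0.68], [0.95, 0.04, 0.2, 0, 0.82], [0.95, 0.055, 0.24, 0, 0.96], [0.95, 0.07, 0.27, 0, 1.1]]
  ]
}}

```text
t: 47.75
tool_pos: [0.501, -0.036, 0.23]
orientation: [-0.9, -3.005, 0.0]
force: [0.3, -0.5, -2.7]
opening: 0.0096
```

Request:
{"op": "play_rows", "data": {
  "series": [
    [[0.95, 0.01, 0.015, 0, 0.14], [0.95, 0.02, 0.028, 0, 0.28], [0.95, 0.024, 0.028, 0, 0.42], [0.95, 0.024, 0.028, 0, 0.56], [0.95, 0.024, 0.028, 0, 0.671], [0.95, 0.024, 0.028, 0, 0.671], [0.95, 0.024, 0.028, 0, 0.671]]
  ]
}}

```text
t: 48.45
tool_pos: [0.5251, -0.0105, 0.2308]
orientation: [0.124, -3.136, -0.001]
force: [-0.3, 0.2, -2.5]
opening: 0.0097
```

```bash
cat > seat.py <<'E'
from h import *
import sys
c=cam("wrist");c=cam("wrist");P=cloud(c);z=P[...,2];im=c["color"]
cv2.imwrite(f"pics/{sys.argv[1]}.png",cv2.resize(im[70:270,230:450,::-1],None,fx=3.4,fy=2.9))
s=sensors.read_state()["tool_pos"]; zb=s[2]-.0548
a=np.radians(4.7);n=np.array([-np.sin(a),np.cos(a)]);t=np.array([-np.cos(a),-np.sin(a)]);S=np.array([.5265,-.0105])
roi=np.zeros(z.shape,bool);roi[70:250,240:450]=1
for nm,lo,hi in(("wall",.038,.0455),("lip",.0465,.053),("shoulder",zb+.030,zb+.042),("tab",zb+.063,zb+.075)):
    for i,st,m in blobs(roi&(z>lo)&(z<hi)&(abs(P[...,0]-.525)<.12)&(abs(P[...,1]+.01)<.11),60):
        q=(P[m][:,:2]-S); u=q@n; v=q@t
        print(nm,st,rect(P[m]),"n[%.1f %.1f] t[%.1f %.1f]"%(*(np.percentile(u,[1,99])*1000),*(np.percentile(v,[1,99])*1000)))
E
python3 st.py; python3 seat.py k2; python3 st.py
```

```text
48.45 tcp [ 0.5251 -0.0105  0.2308] psi 94.51 tilt 0.18 F [-0.32  0.17 -2.47] op 0.0097 q [-0.12 -0.07  1.69  0.    1.52 -1.77]
wall [ 240   98   73  152 1306] (520.6, -65.4, 181.6, 80.8, 1.8) n[-96.5 -10.9] t[-74.4 99.1]
wall [332  98  45  12 493] (430.9, 18.0, 48.7, 12.3, -85.4) n[11.9 60.2] t[87.0 99.0]
wall [331 127  23  26 531] (472.0, 8.1, 28.0, 24.3, 4.4) n[10.9 33.7] t[38.9 66.8]
wall [366 127  11  27 222] (469.4, 41.0, 29.3, 11.0, 7.3) n[51.1 61.0] t[38.1 66.3]
wall [331 163  27  27 571] (512.8, 14.0, 30.2, 29.3, 4.9) n[10.9 35.1] t[-3.2 26.6]
wall [359 162  18  26 236] (509.2, 41.4, 29.5, 18.9, 10.3) n[45.0 60.8] t[-1.1 27.8]
wall [331 192  24  26 480] (546.2, 15.3, 30.2, 26.4, 4.4) n[12.2 35.0] t[-36.7 -6.8]
wall [362 192  14  26 235] (543.9, 45.5, 30.3, 15.5, 5.9) n[47.1 61.8] t[-36.8 -6.9]
wall [333 224  41  25 409] (584.3, 31.9, 48.8, 29.7, -87.1) n[13.6 61.2] t[-76.3 -46.2]
lip [ 373   98   25  152 2944] (508.1, 59.1, 173.9, 23.4, 5.1) n[59.6 81.7] t[-72.1 97.6]
shoulder [ 313   83   19  108 1925] (462.1, -15.0, 59.6, 10.0, 4.4) n[-4.1 5.8] t[35.4 93.5]
tab [ 311  200   22   50 1068] (502.4, -12.0, 23.9, 10.2, 4.2) n[-4.6 5.4] t[12.8 35.7]
48.55 tcp [ 0.5256 -0.0106  0.2316] psi 94.55 tilt 0.09 F [-0.42 -0.51 -2.48] op 0.0098 q [-0.12 -0.07  1.69  0.    1.52 -1.77]
```

View pics/k2.png

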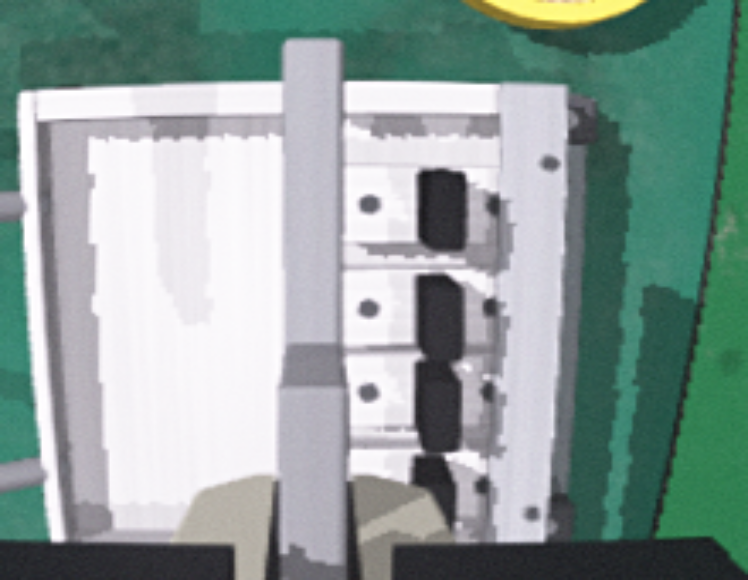

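The row is square against the fence. The keeper is within 1 mm of the groove, so I come down to just above the walls and check again.

Request:
{"op": "play_rows", "data": {
  "series": [
    [[0.95, 0.0005, -0.0005, -0.04, 0.003], [0.95, 0.0005, -0.0005, -0.08, 0.003], [0.95, 0.0005, -0.0005, -0.11, 0.003], [0.95, 0.0005, -0.0005, -0.124, 0.003], [0.95, 0.0005, -0.0005, -0.127, 0.003], [0.95, 0.0005, -0.0005, -0.127, 0.003], [0.95, 0.0005, -0.0005, -0.127, 0.003], [0.95, 0.0005, -0.0005, -0.127, 0.003]]
  ]
}}

```text
t: 49.35
tool_pos: [0.5281, -0.0113, 0.1077]
orientation: [-0.133, 3.135, -0.001]
force: [0.1, -0.4, -1.8]
opening: 0.0097
```

```bash
python3 st.py; python3 seat.py k3
```

```text
49.35 tcp [ 0.5281 -0.0113  0.1077] psi 94.87 tilt 0.19 F [ 0.09 -0.43 -1.81] op 0.0097 q [-0.12  0.03  1.83 -0.    1.28 -1.77]
wall [ 240   81  170   20 2572] (433.9, -16.8, 120.3, 12.2, -85.1) n[-57.7 60.3] t[86.8 98.7]
wall [ 337  126   73   43 1852] (471.4, 21.4, 52.3, 29.6, -85.2) n[10.3 61.7] t[37.6 66.9]
wall [ 336  181   71   40 1849] (510.9, 24.5, 52.4, 30.2, -84.4) n[10.6 62.0] t[-2.2 27.5]
wall [336 225  38  25 473] (538.9, 13.6, 26.7, 20.0, 83.4) n[11.0 37.3] t[-25.8 -6.7]
wall [387 225  16  25 265] (538.5, 46.7, 20.2, 12.3, 3.1) n[50.4 61.9] t[-26.4 -6.8]
lip [ 402   82   39  168 4855] (482.5, 57.0, 122.6, 23.0, 4.9) n[59.9 81.6] t[-21.2 98.1]
lip [372 129   3  38  60] (471.1, 19.0, 25.5, 1.2, 3.1) n[33.5 34.7] t[40.3 65.5]
lip [370 185  18  36  72] (508.6, 23.2, 27.5, 9.6, -16.8) n[33.7 44.4] t[1.0 26.6]
shoulder [ 313   83   19  108 1926] (464.9, -16.0, 59.7, 10.0, 4.7) n[-5.4 4.4] t[33.0 91.0]
tab [ 311  199   22   51 1077] (504.9, -12.8, 24.1, 10.1, 4.5) n[-5.6 4.4] t[10.6 33.4]
```

View pics/k3.png

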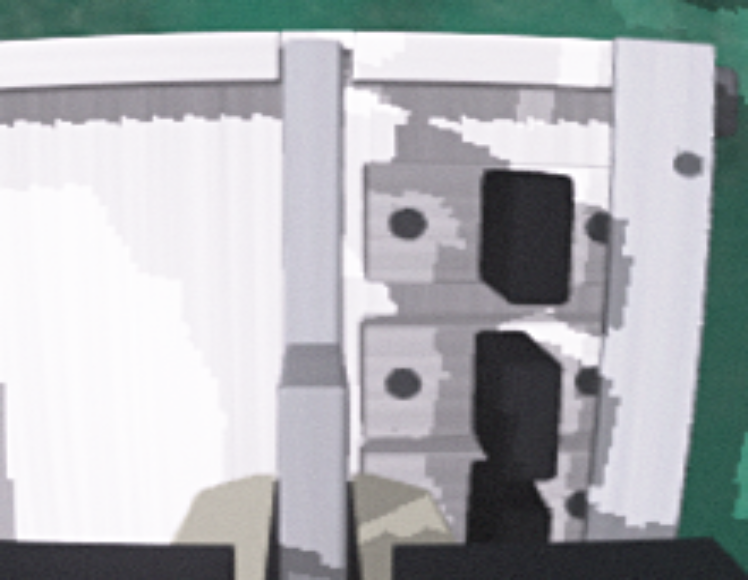

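```bash
python3 st.py
```

```text
49.45 tcp [ 0.5276 -0.0112  0.107 ] psi 94.88 tilt 0.13 F [-0.01 -0.13 -1.93] op 0.0094 q [-0.12  0.03  1.83 -0.    1.28 -1.77]
```

Request:
{"op": "play_rows", "data": {
  "series": [
    [[0.95, -0.0008, 0.0003, 0, -0.002], [0.95, -0.0008, 0.0003, -0.002, -0.002], [0.95, -0.0008, 0.0003, -0.007, -0.002], [0.95, -0.0008, 0.0003, -0.012, -0.002], [0.95, -0.0008, 0.0003, -0.017, -0.002], [0.95, -0.0008, 0.0003, -0.022, -0.002], [0.95, -0.0008, 0.0003, -0.026, -0.002], [0.95, -0.0008, 0.0003, -0.026, -0.002]]
  ]
}}

```text
t: 50.25
tool_pos: [0.5252, -0.0108, 0.0787]
orientation: [0.131, -3.137, -0.0]
force: [-0.6, -0.6, -1.5]
opening: 0.0099
```

```bash
python3 st.py; python3 seat.py k4
```

```text
50.25 tcp [ 0.5252 -0.0108  0.0787] psi 94.77 tilt 0.09 F [-0.56 -0.63 -1.52] op 0.0099 q [-0.12  0.06  1.85 -0.    1.23 -1.77]
wall [ 240   79  181   24 3171] (433.5, -12.9, 112.6, 12.5, -85.1) n[-49.5 60.4] t[86.8 98.8]
wall [ 338  131   82   48 2376] (471.5, 21.5, 52.3, 29.9, -84.9) n[10.3 61.9] t[37.3 66.9]
wall [ 337  193   80   45 2265] (510.9, 24.8, 52.7, 30.1, -84.5) n[10.2 61.9] t[-1.6 27.5]
wall [403 241  10   9  70] (530.9, 49.4, 6.5, 5.8, -87.3) n[56.1 62.6] t[-12.2 -6.6]
wall [359 242  21   8 123] (533.0, 22.0, 12.8, 5.0, -81.7) n[25.5 37.9] t[-11.5 -6.8]
lip [ 412   81   38  169 5120] (475.7, 56.4, 108.3, 22.8, 4.9) n[59.8 81.1] t[-7.0 97.9]
lip [378 133   9  46  99] (470.5, 19.2, 27.0, 4.3, -3.9) n[33.6 38.0] t[39.9 66.3]
lip [375 198  19  42 132] (508.8, 23.2, 28.1, 9.0, -15.6) n[33.4 43.7] t[0.9 26.7]
shoulder [ 313   83   19  109 1936] (462.3, -15.4, 59.6, 10.0, 4.8) n[-4.6 5.3] t[35.3 93.4]
shoulder [380 134  22  51 227] (470.2, 20.0, 28.9, 8.6, -12.1) n[33.6 42.1] t[39.5 66.5]
shoulder [376 202  25  45 235] (508.7, 23.0, 28.3, 10.1, -17.3) n[33.4 44.4] t[0.7 26.7]
tab [ 311  200   22   50 1064] (502.4, -12.3, 23.6, 10.2, 4.3) n[-4.9 5.1] t[12.8 35.6]
```

View pics/k4.png

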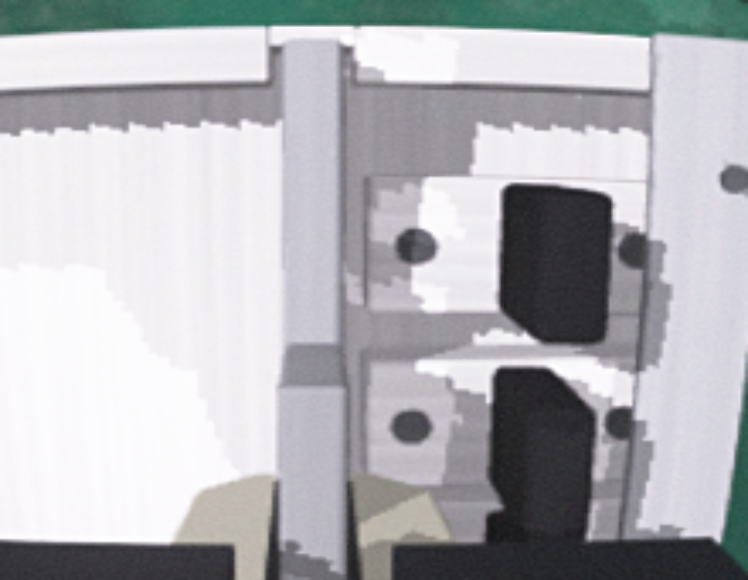

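The keeper is inside the groove with about 2 mm to go. I press it down gently and release with a small opening so the fingers stay clear of the fins.

Request:
{"op": "play_rows", "data": {
  "series": [
    [[0.95, 0, 0, -0.001, 0], [0.95, 0, 0, -0.002, 0], [0.95, 0, 0, -0.003, 0], [0.95, 0, 0, -0.003, 0], [0.95, 0, 0, -0.003, 0]]
  ]
}}

```text
t: 50.85
tool_pos: [0.5259, -0.0109, 0.0768]
orientation: [-0.131, 3.139, -0.0]
force: [0.3, 0.3, -1.3]
opening: 0.0099
```

```bash
python3 st.py
```

```text
50.85 tcp [ 0.5259 -0.0109  0.0768] psi 94.77 tilt 0.02 F [ 0.27  0.28 -1.3 ] op 0.0099 q [-0.12  0.07  1.85 -0.    1.22 -1.77]
```

Request:
{"op": "play_rows", "data": {
  "series": [
    [[0.95, 0, 0, -0.001, 0], [0.95, 0, 0, -0.001, 0], [0.7, 0, 0, -0.001, 0], [0.57, 0, 0, -0.001, 0], [0.57, 0, 0, -0.001, 0], [0.57, 0, 0, 0, 0], [0.57, 0, 0, 0.015, 0], [0.57, 0, 0, 0.04, 0]]
  ]
}}

```text
t: 51.65
tool_pos: [0.5243, -0.0107, 0.116]
orientation: [0.131, -3.135, -0.001]
force: [0.1, -0.6, -1.0]
opening: 0.0197
```

Request:
{"op": "play_rows", "data": {
  "series": [
    [[0.57, 0, 0, 0.04, 0], [0.57, 0, 0, 0.08, 0], [0.57, 0, -0.02, 0.12, 0], [0.57, 0, -0.04, 0.13, 0], [0.57, 0, -0.04, 0.13, 0], [0.57, 0, -0.04, 0.13, 0], [0.57, 0, -0.04, 0.13, 0]]
  ]
}}

```text
t: 52.35
tool_pos: [0.5251, -0.0501, 0.2456]
orientation: [0.131, -3.137, -0.001]
force: [0.6, 0.3, 1.0]
opening: 0.0202
```

```bash
python3 st.py; cat > fin.py <<'E'
from h import *
c=cam("wrist");c=cam("wrist");P=cloud(c);z=P[...,2];im=c["color"].astype(int)
cv2.imwrite("pics/f1.png",c["color"][:,:,::-1])
a=np.radians(4.7);n=np.array([-np.sin(a),np.cos(a)]);t=np.array([-np.cos(a),-np.sin(a)]);F=np.array([.5208,.0593])
q=(P[...,:2]-F);u=q@n;v=q@t; reg=(u>-.17)&(u<.02)&(abs(v)<.105); reg[245:]&=False
for nm,lo,hi in(("tab",.086,.098),("shoulder",.052,.064),("finblk",.070,.080),("block",.036,.0435),("lip",.046,.0535),("floor",.015,.028)):
    for i,s,m in blobs(reg&(z>lo)&(z<hi),50):
        if nm=="floor" and len(z[m])<500: continue
        r=rect(np.stack([u[m],v[m]],1)); print(nm,s[:4],"tray",r,"z med",np.median(z[m]).round(4))
E
python3 fin.py
```

```text
52.35 tcp [ 0.5251 -0.0501  0.2456] psi 94.78 tilt 0.11 F [0.55 0.28 1.  ] op 0.0202 q [-0.19 -0.07  1.67  0.    1.54 -1.85]
tab [354 163  12  67] tray (-70.0, 0.1, 69.9, 10.4, -89.7) z med 0.0913
shoulder [352 107  11  58] tray (-70.3, 61.5, 62.8, 10.9, 89.3) z med 0.0574
shoulder [386 132   5  26] tray (-36.3, 52.7, 27.6, 2.9, 86.5) z med 0.0587
shoulder [385 167  13  25] tray (-35.1, 14.8, 28.6, 10.1, 67.6) z med 0.0583
shoulder [351 172   2  42] tray (-75.2, -2.6, 45.1, 1.5, 89.9) z med 0.0569
shoulder [384 196  13  25] tray (-34.7, -18.8, 28.3, 10.6, 65.8) z med 0.0576
shoulder [350 220  10  17] tray (-70.1, -46.1, 18.7, 10.8, -89.5) z med 0.0571
shoulder [381 228  13  17] tray (-34.4, -55.4, 23.8, 9.7, 58.5) z med 0.0574
finblk [389 133  13  26] tray (-30.7, 52.6, 26.8, 12.4, -88.1) z med 0.0752
finblk [388 169  12  27] tray (-30.9, 12.8, 28.8, 12.3, -88.8) z med 0.0751
finblk [387 200  12  25] tray (-30.2, -21.6, 27.0, 12.5, -89.2) z med 0.0752
finblk [385 233  11  12] tray (-30.4, -53.0, 13.8, 11.3, -88.3) z med 0.0751
block [269 103 140 140] tray (-126.8, 52.9, 230.6, 118.2, 45.5) z med 0.0414
block [363 130  45  27] tray (-34.5, 52.8, 52.3, 29.9, -0.3) z med 0.0395
block [365 164  42  26] tray (-32.5, 12.2, 49.9, 30.6, -0.9) z med 0.0395
block [364 192  24  24] tray (-43.8, -20.9, 29.3, 27.0, 89.2) z med 0.0394
block [394 192  11  24] tray (-14.2, -21.1, 29.6, 12.9, -87.6) z med 0.0396
block [361 222  42  23] tray (-33.9, -59.5, 52.5, 28.7, -0.8) z med 0.0395
lip [401 104  26 141] tray (0.6, 14.3, 170.7, 23.4, -89.8) z med 0.0494
floor [278 106  75 139] tray (-116.4, 6.9, 176.7, 88.3, -89.7) z med 0.0215
floor [361 113  48  51] tray (-31.6, 57.3, 61.2, 58.7, -90.0) z med 0.0216
```

View pics/f1.png

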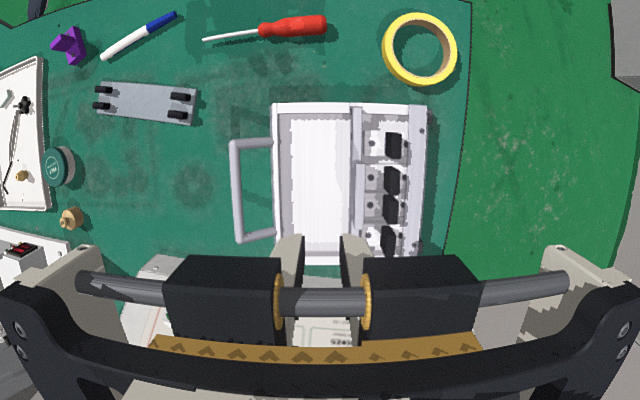

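The final view shows the keeper seated at tray (-70, 0). Its top heights (0.0913 and 0.0574) match the start, when it was fully down. The carriers lie at x ≈ -30.5 and the gripper is clear, so I hand the job in.

```bash
python3 -c "
from plant import robot
print(robot.close_job())"
```

```text
the job is handed in; nothing more can be done
None
```

The job is done and handed in at about 52 s; it reports no verdict. All four carriers lie in one row against the fence, and the keeper is back in both grooves.

- **What I did:** I parked the keeper upright in its stand and loaded the four carriers. Then I tilted the tray to about 0.40 rad until they all lay against the fence and lowered it gently. Last, I put the keeper back in the grooves.
- **Knocked carrier:** One carrier had been shifted after I placed it, ending up in line with another. I moved that other one aside so both could reach the fence.
- **Last checks, from the wrist camera:**
    - **Keeper:** within about 0.5 mm of its seat, with its top at the same height as at the start, so it is fully down.
    - **Carriers:** centres about 30.5 mm before the fence, within about 1 to 2° of square.
    - **Tray:** level, with the gripper well clear.
- **Less certain:** The tin and the brass weight stood where they were, but I judged that by eye. The top camera read about 1.5 mm differently from the wrist camera, and I relied on the wrist camera. The carrier nearest the far side wall (from the robot) was partly hidden in the last picture. The visible part of its block and fin agrees with the row.

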